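# Unpack the small top-hat kiln

## Task

The firing is over and the hood is off: unpack the kiln from the top down, dropping and tipping nothing. First stand each cup upright in the middle of the saucer of its own glaze, then lay the kiln shelf flat on the two bearers of the wooden shelf rack, between the end lips and square to them, and last stand the two bricks upright in the prop box, one in each of the two large bays.

Things in the scene. Friction and masses are not known exactly. Their poses are not given: they have to be found in the camera images.
- cup_turquoise: Small straight-sided handleless cup with turquoise glaze, round, 58 mm across the rim, 55 mm across at 14 mm height, foot 42 mm across, 52 mm tall, wall 4 mm, about 110 g. At the start it stands upright on the kiln shelf beside the other cup, centres about 72 mm apart along the shelf's y. Origin: centre of its underside; z up through the mouth.
- cup_ochre: Small straight-sided handleless cup with ochre (warm orange-yellow) glaze, round, 58 mm across the rim, 55 mm across at 14 mm height, foot 42 mm across, 52 mm tall, wall 4 mm, about 110 g. At the start it stands upright on the kiln shelf beside the other cup, centres about 72 mm apart along the shelf's y. Origin: centre of its underside; z up through the mouth.
- kiln_shelf: Flat tan kiln shelf with a pale wash on top, 64 mm (x) by 140 mm (y) by 12 mm thick (z), about 230 g. At the start it lies across the tops of the two bricks, 110 mm above the bench, and carries the cups; between the bricks its middle is open underneath. Origin: centre of its underside; y along its length, z up.
- brick_pale: Pale cream insulating firebrick cut as a prop, 66 mm (x) by 34 mm (y) by 60 mm tall (z), about 90 g. At the start it stands on the kiln base under one end of the shelf, about 16 mm of its 34 mm thickness showing beyond the shelf's end. The two bricks are interchangeable. Origin: centre of its underside; z up.
- brick_brown: Brown scorched insulating firebrick cut as a prop, 66 mm (x) by 34 mm (y) by 60 mm tall (z), about 90 g. At the start it stands on the kiln base under one end of the shelf, about 16 mm of its 34 mm thickness showing beyond the shelf's end. The two bricks are interchangeable. Origin: centre of its underside; z up.
- saucer_turquoise: Loose round saucer in the same turquoise glaze, 110 mm across, rim 15 mm high; in the middle a flat round well 72 mm across whose floor is 6 mm above the bench; the cup stands in the middle of the well. Origin: centre of its underside, on the bench; z up.
- saucer_ochre: Loose round saucer in the same ochre (warm orange-yellow) glaze, 110 mm across, rim 15 mm high; in the middle a flat round well 72 mm across whose floor is 6 mm above the bench; the cup stands in the middle of the well. Origin: centre of its underside, on the bench; z up.
- shelf_rack: Fixed low wooden rack, 90 mm (x) by 182 mm (y). Two bearers, 90 (x) by 40 mm (y), centred at y = -65 and +65 mm, tops 28 mm above the bench; outside them end lips 8 mm higher, inner faces 170 mm apart: the shelf lies between them, its length along y. Between the bearers (90 mm gap) only a strip 18 mm wide, 10 mm high, along y at x = 0. Origin: centre, at bench height; z up.
- prop_box: Fixed open plywood box, 104 mm (x) by 172 mm (y), walls 6 mm thick, 26 mm high, floor 6 mm above the bench. Two large empty bays centred at y = -53 and +53 mm (x = 0), each 92 mm (x) by 55 mm (y) inside, one brick each, the brick's 34 mm thickness along y; the narrow bay between holds four fixed tube props up to 28 mm high. Origin: centre, at bench height; z up.
- kiln_base: Fixed base of the kiln on which the stack stands: steel pan and grey brick hearth, 130 mm (x) by 210 mm (y), flat top 50 mm above the bench; the bricks stand at about y = -69 and +69 mm. Origin: centre on the bench; z up.
There are look-alikes about, which are no part of the job. What is shaped like the kiln_shelf but blue is not meant.

How it is judged:
By the outcome, as a careful person would: the job done as asked, in the order asked, and still so for the second after the job is handed in, with the robot touching nothing.
It also fails if it takes over 131 s, if anything falls off the work surface, if the arm or the gripper's body presses on something with over 40 N, if the wrist force passes 120 N, or if a joint passes its speed limit or range.

## Robot

A 6-joint arm with a two-finger parallel gripper is mounted at the origin on the work surface. World frame = base frame: x ahead of the robot, y to its left, z up, the work surface at z = 0. Lengths are in m, angles in rad, forces in N, time in s.
With the tool pointing down it reaches from about 0.25 to 0.725 m from the base axis. Payload 4 kg.
Tool frame: the origin (TCP) lies midway between the tips of the shut fingers; the grasp point (between the pads) lies 19 mm behind it; z points along the fingers, y is the line along which they close (so a half turn about z gives the same grasp; the last joint's range is limited). The gripper opens to 85 mm and grips with 20 to 120 N. Pads are 22 mm wide; open, the fingers measure 114 mm over their backs; the gripper's body (76 mm by 85 mm) begins 54 mm behind the grasp point. The pads swing forward as they close: fully open they stand 13 mm farther back than shut.
Start: joints at [0, 0.241, 0.005, 1.335, 0, 1.571], TCP at [0.5, -0, 0.231] pointing down, gripper open.
Joint ranges: [-2.72, 2.72], [-1.05, 1.87], [-1.09, 1.28], [-1.99, 2.15], [-1.42, 1.44], [-3.14, 3.14]. Speed limits (rad/s): [2.79, 2.79, 3.14, 3.14, 3.14, 3.14].

## Interface

Orientations are given as a unit quaternion [w, x, y, z].
In Python, from cell import read_state, read_camera, get_calibration, job_done gives the robot as it stands.
- The arm moves only by the tool jog_arm, never from a script. Its argument "deltas" is a list of rows, each an object with "offset": the shift along the tool's x, y, z in cm, a list of three; "twist": the turn, a rotation vector about the tool's x, y, z in degrees, a list of three. A call has 1 to 20 rows; each row shifts and turns the commanded pose from where the row before left it, along the tool's axes as they then stand; what a row does not reach is not made up. A row lasts 1/8 s, in which the tool goes at most 62.5 mm and 10.7 degrees, less where a joint would pass 70% of its speed; a pose out of reach is approached as far as the arm can. A call is refused whole if a number of a shift passes 6.25 or a number of a turn 10.7, either way. A call with a gripper value outside its range is refused whole. "grip" is the opening in per cent of the stroke, from 0 (shut) to 100 (fully open), set as the call begins (left out, the last holds). The fingers move at their own pace and stop on an object; "force" is the grip in N (left out, the last holds). Time passes only in rows, so rows that do not move let the fingers close. It gives the time, the measured TCP pose, the force, the opening and the grip force at its end, in the units of the state.
- read_state(): the state, without advancing time (a new reading comes with each control period).
- read_camera(name): name is "scene" or "side" or "wrist"; returns the picture (420x560x3 uint8, red, green, blue); there is no depth.
- get_calibration(name): a dict with "intrinsics" (3x3 intrinsics, pixels), "extrinsics" (4x4, takes a point from camera to world coordinates); the wrist camera has in their place "T_tool_cam" (4x4, takes a point from camera to tool coordinates, whose origin is the TCP and whose axes are the flange's). Camera axes: x right, y down, z forward; pixel columns grow to the right and rows downward; lengths in m; the calibration is good to about 2 mm. The wrist camera is an equidistant fisheye: a pixel r from the principal point sees the ray r / f radians off the axis. A picture is of the moment at which its call begins: read the wrist's pose just before it. get_calibration takes no time and is no camera call.
- job_done(): hands the job in; it is judged then, once.
The state is a dict: "clock": time; "joint_positions": joint angles; "dq": joint speeds; "effort": joint torques, N m; "tool_pos": TCP position; "tcp_rot": TCP orientation; "force": force on the tool from outside, world axes, zero at the start; "moment": the same for the moment, N m; "width": finger opening in m; "gripper_force": force on a finger pad.
Only numpy, scipy, OpenCV 4.12 (cv2) and the standard library are available. Lean on these libraries where they do the work, as an engineer would, in place of code of your own. Each camera call takes 0.05 s, during which the arm holds its last target. There are 200 camera calls.

## Working session

There is one attempt and no reset: what is moved stays moved. The work goes in short steps, Python scripts to look and compute and a tool call to move; the robot and the scene stay as the last step left them, time stands still between calls to the robot, and variables do not carry over. Pictures are saved under pics/ and viewed, at most 14 in all, crops included, and the job is handed in when it is done.

Besides the shell and the picture viewer there is one more tool, called in YAML: its name, and indented under it one key for each argument. jog_arm: Moves the arm, as the interface text tells. Its arguments: {"type":"object","properties":{"deltas":{"type":"array","items":{"type":"object","properties":{"offset":{"type":"array","items":{"type":"number"}},"twist":{"type":"array","items":{"type":"number"}}}}},"grip":{"type":"number"},"force":{"type":"number"}},"required":["deltas"]}

```bash
ls; mkdir -p pics; python3 - <<'E'
from cell import *
import cv2,numpy as np
np.set_printoptions(precision=4,suppress=True)
s=read_state();print(s)
for n in("scene","side","wrist"):
    im=read_camera(n);cv2.imwrite(f"pics/{n}0.png",im[:,:,::-1]);print(n,get_calibration(n))
E
```

```text
pics
{'clock': 0.0, 'joint_positions': array([ 0.    ,  0.2414,  0.0037,  1.3352, -0.    ,  1.5708]), 'dq': array([ 0.0006, -0.0006, -0.0002, -0.0012, -0.0003,  0.0001]), 'effort': array([  0.0006, -37.2316,  25.2407,   0.0168,   0.    ,   0.    ]), 'tool_pos': array([0.4993, 0.    , 0.2304]), 'tcp_rot': array([-0.0008,  0.7071,  0.7071, -0.0008]), 'force': array([-0.049 ,  0.1898, -0.1133]), 'moment': array([ 0.0091,  0.0397, -0.0462]), 'gripper_force': 0.0, 'width': 0.08504729275145526}
scene {'intrinsics': array([[545.2063,   0.    , 290.9578],
       [  0.    , 545.2063, 203.7495],
       [  0.    ,   0.    ,   1.    ]]), 'extrinsics': array([[-0.6297,  0.6165, -0.4727,  0.9386],
       [ 0.7767,  0.4895, -0.3964,  0.4012],
       [-0.013 , -0.6168, -0.787 ,  0.9449],
       [ 0.    ,  0.    ,  0.    ,  1.    ]])}
side {'intrinsics': array([[486.3255,   0.    , 276.5208],
       [  0.    , 486.3255, 212.8659],
       [  0.    ,   0.    ,   1.    ]]), 'extrinsics': array([[ 0.8112, -0.3862,  0.439 , -0.0534],
       [-0.5846, -0.5489,  0.5974, -0.6618],
       [ 0.0102, -0.7413, -0.6711,  0.8621],
       [ 0.    ,  0.    ,  0.    ,  1.    ]])}
wrist {'intrinsics': array([[325.1923,   0.    , 281.91  ],
       [  0.    , 325.1923, 210.13  ],
       [  0.    ,   0.    ,   1.    ]]), 'T_tool_cam': array([[-0.0007, -0.9537, -0.3007,  0.0768],
       [ 1.    , -0.001 ,  0.001 , -0.0011],
       [-0.0012, -0.3007,  0.9537, -0.1422],
       [ 0.    ,  0.    ,  0.    ,  1.    ]])}
```

View pics/scene0.png

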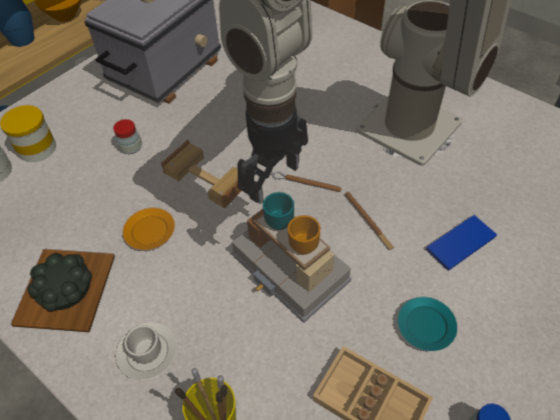

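View pics/side0.png

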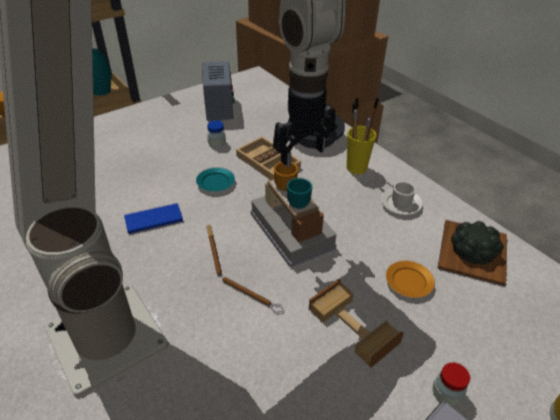

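View pics/wrist0.png

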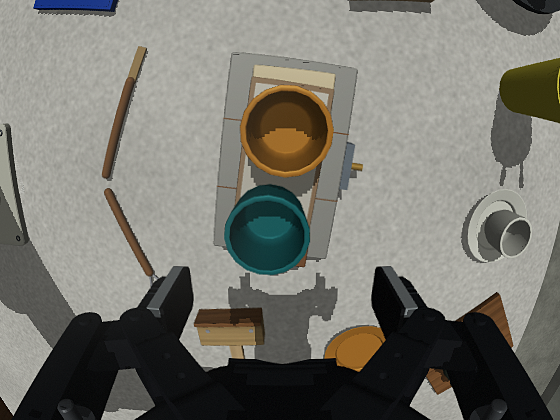

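The scene view shows the turquoise cup (279,208) and ochre cup (303,233) on the stack. The ochre saucer is at (149,229), the turquoise saucer at (427,322), the rack at about (205,172) and the prop box at (372,390). The blue slab at (462,242) is the look-alike; the tan shelf under the cups is the one meant. The side view shows the same items, with the box at (268,158), and the wrist view shows both cups from above.

```bash
cat >h.py <<'E'
from cell import *
import cv2,numpy as np
from scipy.spatial.transform import Rotation as Ro
np.set_printoptions(precision=4,suppress=True)
def pose(s=None):
    s=s or read_state();q=s['tcp_rot'];T=np.eye(4)
    T[:3,:3]=Ro.from_quat([q[1],q[2],q[3],q[0]]).as_matrix();T[:3,3]=s['tool_pos'];return T
def cam(n,T=None):
    """camera-to-world, K"""
    c=get_calibration(n)
    return (c['extrinsics'] if n!='wrist' else (pose() if T is None else T)@c['T_tool_cam']),c['intrinsics']
def cast(n,px,z,T=None):
    E,K=cam(n,T);px=np.atleast_2d(np.asarray(px,float));d=(px-K[:2,2])/K[0,0]
    if n=='wrist':
        r=np.linalg.norm(d,axis=1)+1e-9
        d=np.c_[d*(np.sin(r)/r)[:,None],np.cos(r)]
    else: d=np.c_[d,np.ones(len(d))]
    d=d@E[:3,:3].T;o=E[:3,3]
    return (o+d*((z-o[2])/d[:,2])[:,None])[:,:2]
def shot(n,f=None):
    T=pose();im=read_camera(n)[:,:,::-1].copy()
    if f: cv2.imwrite('pics/'+f,im)
    return im,T
HUE={'t':(82,100),'o':(9,22)}
def blobs(im,c,smin=130,amin=150):
    h=cv2.cvtColor(im,cv2.COLOR_BGR2HSV);a,b=HUE[c]
    m=cv2.inRange(h,(a,smin,50),(b,255,255))
    m=cv2.morphologyEx(m,cv2.MORPH_CLOSE,np.ones((5,5)))
    cs,_=cv2.findContours(m,cv2.RETR_EXTERNAL,cv2.CHAIN_APPROX_NONE)
    return [x[:,0,:] for x in cs if cv2.contourArea(x)>amin]
def circ(p):
    A=np.c_[2*p,np.ones(len(p))];x=np.linalg.lstsq(A,(p**2).sum(1),rcond=None)[0]
    return x[:2],np.sqrt(x[2]+x[:2]@x[:2])
E
python3 - <<'E'
from h import *
for n in('scene','side','wrist'):
    im=cv2.imread(f'pics/{n}0.png')
    T=pose()
    for c in 'to':
        for b in blobs(im,c,150):
            z=.015; p=cast(n,b,z,T); hull=cv2.convexHull(p.astype(np.float32))[:,0]
            print(n,c,b.mean(0),len(b),'z.015 circle',*circ(hull),'| z.174',*circ(cv2.convexHull(cast(n,b,.174,T).astype(np.float32))[:,0]))
im=cv2.imread('pics/scene0.png')
a=cv2.resize(im[130:220,150:260],None,fx=3.6,fy=3.6,interpolation=cv2.INTER_CUBIC)
b=cv2.resize(cv2.imread('pics/side0.png')[130:190,225:310],None,fx=4.6,fy=4.6,interpolation=cv2.INTER_CUBIC)
c=np.zeros((600,800,3),np.uint8);c[:a.shape[0],:a.shape[1]]=a;c[324:324+b.shape[0],:b.shape[1]]=b
d=cv2.resize(im[190:320,225:355],None,fx=3,fy=3);c[:390,400:790]=d
cv2.imwrite('pics/crops.png',c);print(b.shape)
E
```

```text
scene t [427.2288 323.6275] 153 z.015 circle [0.4405 0.3049] 0.051739090213376054 | z.174 [0.5257 0.3214] 0.04288282720098425
scene o [ 66.2778 288.4372] 414 z.015 circle [ 0.8156 -0.2826] 0.10144883727492142 | z.174 [ 0.8366 -0.166 ] 0.08392920049777097
scene o [303.52 233.35] 100 z.015 circle [0.4257 0.0013] 0.04154206639381111 | z.174 [0.5126 0.0703] 0.034464301430730676
scene o [148.2171 228.3488] 129 z.015 circle [ 0.6168 -0.2618] 0.05304167581749618 | z.174 [ 0.6717 -0.1484] 0.04395317898663442
scene o [342.9178   5.0411] 73 z.015 circle [-0.3112 -0.4255] 0.04244860712083387 | z.174 [-0.0967 -0.2838] 0.03409876529951019
scene o [57.1228  7.0175] 114 z.015 circle [ 0.2441 -1.1077] 0.0813856858415427 | z.174 [ 0.3587 -0.8515] 0.07003309119885948
side t [215.2118 179.3529] 85 z.015 circle [0.4424 0.3062] 0.05004744098069908 | z.174 [0.3493 0.1244] 0.0404545319168554
side o [384.9565 349.0652] 92 z.015 circle [ 0.4408 -0.3438] 0.04366354707093081 | z.174 [ 0.3497 -0.424 ] 0.03485066600492868
side o [409.6186 278.8983] 118 z.015 circle [ 0.6184 -0.2607] 0.052552384519201495 | z.174 
[... 866 characters left out ...]
z.174 [1.314  0.6724] 0.14473807616825207
wrist t [266.8958 232.2208] 240 z.015 circle [ 0.4798 -0.0657] 0.052267956536205994 | z.174 [ 0.4882 -0.0023] 0.029042805627348036
wrist o [438.2429 380.0571] 70 z.015 circle [ 0.7737 -0.3453] 0.03537839544673274 | z.174 [ 0.6515 -0.1577] 0.019658110359028154
wrist o [353.9597 347.0738] 149 z.015 circle [ 0.6086 -0.2512] 0.04498921165932541 | z.174 [ 0.5598 -0.1054] 0.024998337921440652
wrist o [497.1641 318.3828] 128 z.015 circle [ 0.8438 -0.2536] 0.07752972494307234 | z.174 [ 0.6905 -0.1068] 0.043079590192299316
wrist o [286.654  130.5779] 263 z.015 circle [0.5035 0.0547] 0.05094283117423547 | z.174 [0.5013 0.0646] 0.02830651263994995
(276, 391, 3)
```

View pics/crops.png

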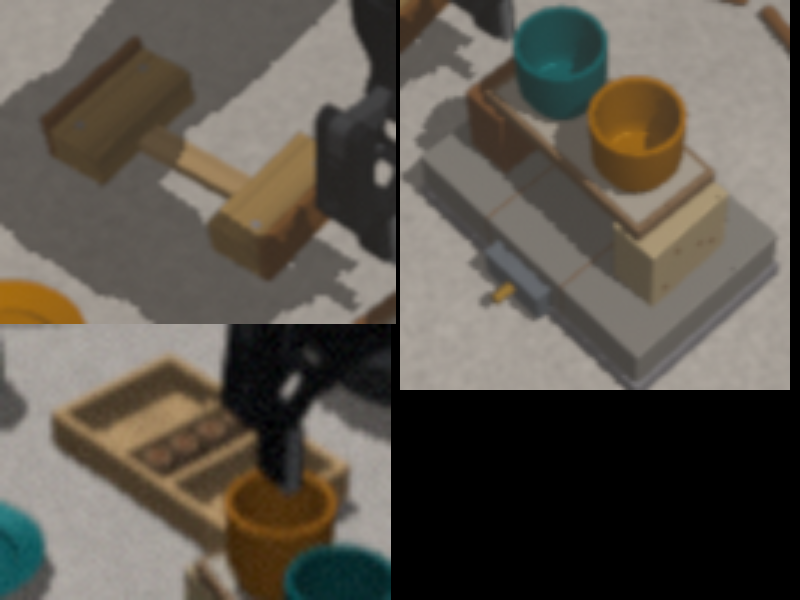

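The crop shows the rack with its bearers at crop (120,110) and (265,190), the box rim corners at crop (55,415), (170,357) and (348,468), and the tan shelf with both cups.

```bash
python3 - <<'E'
from h import *
T=pose()
def ang(a,b): d=b-a; return np.degrees(np.arctan2(d[1],d[0]))
p=cast('wrist',[(232,53),(357,68),(215,245),(325,258)],.05,T);print('base',p,ang(p[0],p[1]),ang(p[2],p[0]),ang(p[3],p[1]))
p=cast('wrist',[(253,65),(336,73)],.11,T);print('brick',p,ang(*p))
p=cast('side',[(237,149.8),(262,137.2),(300.7,161.3),(272.8,178)],.026);print('box',p,p.mean(0),(p[0]+p[2])/2,[ang(p[i],p[(i+1)%4]) for i in range(4)],np.linalg.norm(p-np.roll(p,-1,0),axis=1))
p=cast('scene',[(191.7,168.9),(218,182.8),(205,175.8)],.01);print('rack',p,ang(p[0],p[1]))
q=lambda x,y:(150+x/3.6,130+y/3.6)
p=cast('scene',[q(42,118),q(137,38)],.036);print('lip',p,ang(*p))
# cup rim: top halves, scene pixel of cup rim centres
p=cast('scene',[(225+400*0+(560-400)/3,190+38/3),(225+(637-400)/3,190+108/3)],.174);print('cups',p)
E
```

```text
base [[ 0.4498  0.1361]
 [ 0.5727  0.122 ]
 [ 0.425  -0.065 ]
 [ 0.5461 -0.0805]] -6.532439521178866 82.96080363534621 82.53321746262756
brick [[0.4757 0.1144]
 [0.5417 0.1085]] -5.128156026790723
box [[0.561  0.378 ]
 [0.6606 0.3911]
 [0.6814 0.2231]
 [0.5695 0.2057]] [0.6181 0.2995] [0.6212 0.3006] [np.float64(7.491731743072912), np.float64(-82.93462336215869), np.float64(-171.1524160746725), np.float64(92.82675735454113)] [0.1004 0.1693 0.1132 0.1725]
rack [[ 0.44   -0.3128]
 [ 0.4327 -0.2361]
 [ 0.436  -0.2739]] 95.43342634864182
lip [[ 0.483  -0.3596]
 [ 0.3965 -0.3633]] -177.57958809377243
cups [[ 0.4878 -0.0065]
 [ 0.4997  0.0616]]
```

jog_arm:
  deltas:
    - {"offset": [-0.5, -1.1, 0], "twist": [0, 0, 7]}
    - {"offset": [0, 0, 2]}
    - {"offset": [0, 0, 0]}
    - {"offset": [0, 0, 0]}

```text
invalid input
```

```bash
python3 - <<'E'
from h import *
im,T=shot('wrist','w1.png');print(T)
for c in 'to':
    for b in blobs(im,c,130,3000):print(c,b.mean(0),len(b),circ(cv2.convexHull(cast('wrist',b,.174,T).astype(np.float32))[:,0]))
E
```

```text
[[ 0.0001  1.     -0.0016  0.4995]
 [ 1.     -0.0001  0.      0.    ]
 [ 0.     -0.0016 -1.      0.2306]
 [ 0.      0.      0.      1.    ]]
t [266.7325 231.6296] 243 (array([ 0.488 , -0.0021]), np.float64(0.029302079277092732))
o [286.6264 130.717 ] 265 (array([0.5013, 0.0646]), np.float64(0.028388714796651913))
```

View pics/w1.png

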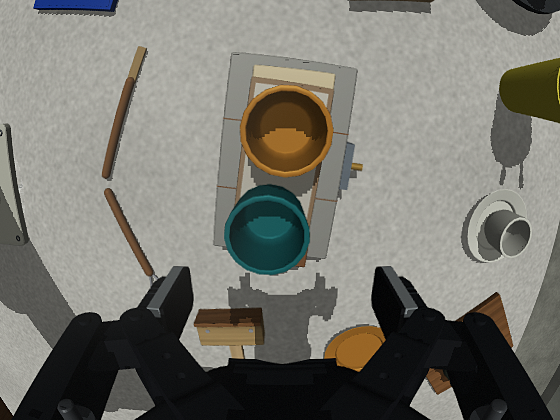

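The arm had not moved, since the call was refused, so the picture matches the first one. I'll give both fields in every row.

jog_arm:
  deltas:
    - {"offset": [-0.5, -1.1, 0], "twist": [0, 0, 7]}
    - {"offset": [0, 0, 2], "twist": [0, 0, 0]}
    - {"offset": [0, 0, 0], "twist": [0, 0, 0]}
    - {"offset": [0, 0, 0], "twist": [0, 0, 0]}
  grip: 100
  force: 30

```text
clock: 0.7
tool_pos: [0.4892, -0.005, 0.2116]
tcp_rot: [0.0, 0.749, 0.663, 0.0]
force: [0.7, 0.1, 0.1]
width: 0.0852
gripper_force: 0.0
```

```bash
python3 - <<'E'
from h import *
im,T=shot('wrist','w2.png');print(T)
for c in 'to':
    for b in blobs(im,c,130,3000):print(c,b.mean(0),len(b),circ(cv2.convexHull(cast('wrist',b,.174,T).astype(np.float32))[:,0]))
E
```

```text
[[ 0.1218  0.9926  0.0001  0.4892]
 [ 0.9926 -0.1218  0.     -0.005 ]
 [ 0.      0.0001 -1.      0.2116]
 [ 0.      0.      0.      1.    ]]
t [281.2333 234.4259] 270 (array([ 0.4884, -0.0022]), np.float64(0.029228261811612283))
o [294.4937 121.962 ] 316 (array([0.5018, 0.0646]), np.float64(0.02870244234643242))
```

View pics/w2.png

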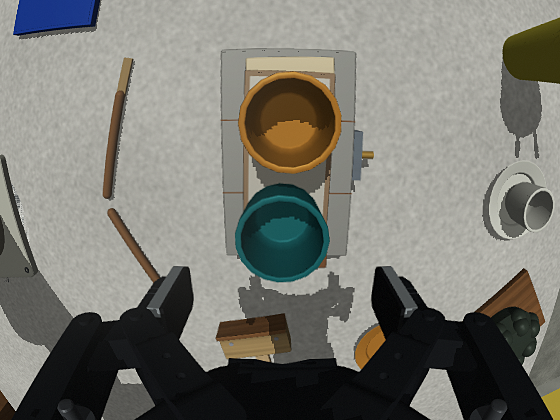

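The wrist now sits over the turquoise cup, whose rim centre is at about (282,238), with the fingers straddling it.

jog_arm:
  deltas:
    - {"offset": [0.05, 0, 3], "twist": [0, 0, 0]}
    - {"offset": [0, 0, 3], "twist": [0, 0, 0]}
    - {"offset": [0, 0, 1.4], "twist": [0, 0, 0]}
    - {"offset": [0, 0, 0], "twist": [0, 0, 0]}
    - {"offset": [0, 0, 0], "twist": [0, 0, 0]}

```text
clock: 1.38
tool_pos: [0.4901, -0.0045, 0.1385]
tcp_rot: [0.001, 0.749, 0.663, 0.001]
force: [-0.8, 0.3, 0.2]
width: 0.0853
gripper_force: 0.0
```

jog_arm:
  deltas:
    - {"offset": [0, 0, 0], "twist": [0, 0, 0]}
    - {"offset": [0, 0, 0], "twist": [0, 0, 0]}
    - {"offset": [0, 0, 0], "twist": [0, 0, 0]}
    - {"offset": [0, 0, 0], "twist": [0, 0, 0]}
    - {"offset": [0, 0, 0], "twist": [0, 0, 0]}
    - {"offset": [0, 0, 0], "twist": [0, 0, 0]}
    - {"offset": [0, 0, 0], "twist": [0, 0, 0]}
    - {"offset": [0, 0, 0], "twist": [0, 0, 0]}
  grip: 50
  force: 30

```text
clock: 2.38
tool_pos: [0.4897, -0.0045, 0.1385]
tcp_rot: [0.001, 0.749, 0.663, 0.001]
force: [-1.9, 0.0, 5.9]
width: 0.0561
gripper_force: 31.5
```

jog_arm:
  deltas:
    - {"offset": [0, 0, -1], "twist": [0, 0, 0]}
    - {"offset": [0, 0, -3], "twist": [0, 0, 0]}
    - {"offset": [0, 0, -4], "twist": [0, 0, 0]}
    - {"offset": [0, 0, -3], "twist": [0, 0, 0]}
    - {"offset": [2.5, -0.7, -1], "twist": [0, 0, 0]}
    - {"offset": [5, -1.4, 0], "twist": [0, 0, 0]}
    - {"offset": [5, -1.4, 0], "twist": [0, 0, 0]}
    - {"offset": [5, -1.5, 0], "twist": [0, 0, 0]}
    - {"offset": [5, -1.5, 0], "twist": [0, 0, 0]}
    - {"offset": [5, -1.4, 1], "twist": [0, 0, 0]}
    - {"offset": [2.7, -0.7, 3], "twist": [0, 0, 0]}
    - {"offset": [0, 0, 4], "twist": [0, 0, 0]}
    - {"offset": [0, 0, 4], "twist": [0, 0, 0]}
    - {"offset": [0, 0, 3], "twist": [0, 0, 0]}
    - {"offset": [0, 0, 1], "twist": [0, 0, 0]}
    - {"offset": [0, 0, 0], "twist": [0, 0, 0]}
    - {"offset": [0, 0, 0], "twist": [0, 0, 0]}

```text
clock: 4.5
tool_pos: [0.4416, 0.3064, 0.0989]
tcp_rot: [0.0, 0.749, 0.663, 0.001]
force: [0.3, 0.7, -0.6]
width: 0.0562
gripper_force: 32.3
```

```bash
python3 - <<'E'
from h import *
im,T=shot('wrist','w3.png');print(T)
for b in blobs(im,'t',130,1000):print(b.mean(0),len(b),circ(cv2.convexHull(cast('wrist',b,.015,T).astype(np.float32))[:,0]))
for n in('scene','side'):
  im,_=shot(n,n+'3.png')
  for b in blobs(im,'t',130,100):print(n,b.mean(0),len(b),circ(cv2.convexHull(cast(n,b,.015).astype(np.float32))[:,0]))
E
```

```text
[[ 0.122   0.9925  0.0024  0.4416]
 [ 0.9925 -0.122   0.0016  0.3064]
 [ 0.0019  0.0022 -1.      0.0989]
 [ 0.      0.      0.      1.    ]]
[281.5832 256.9429] 595 (array([0.4335, 0.2613]), np.float64(0.08948971914543091))
scene [431.442  318.4866] 224 (array([0.421 , 0.3047]), np.float64(0.06453953219139502))
side [215.2299 178.954 ] 87 (array([0.4428, 0.3068]), np.float64(0.05077875743577197))
side [88.8113 61.5094] 53 (array([0.4079, 1.2392]), np.float64(0.06083547542757571))
```

View pics/w3.png

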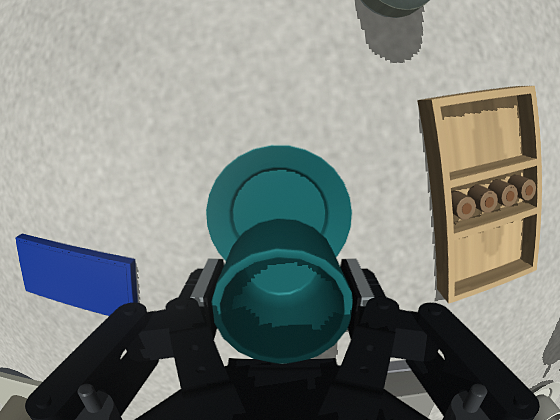

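The held turquoise cup (rim about (283,305)) is over its saucer, whose upper arc runs from y=147 to about 230. The prop box is on the right, with corners near (419,100), (535,87), (538,268) and (448,302).

```bash
python3 - <<'E'
from h import *
T=np.array([[0.122,0.9925,0.0024,0.4416],[0.9925,-0.122,0.0016,0.3064],[0.0019,0.0022,-1,0.0989],[0,0,0,1]])
im=cv2.imread('pics/w3.png')
b=max(blobs(im,'t',130,1000),key=len);u=b[b[:,1]<225]
print('saucer',circ(cast('wrist',u,.015,T)))
m=(b[:,1]>290)&(b[:,0]>225)&(b[:,0]<345)
l=b[m]; l=np.r_[l,[[283,248],[250,253],[318,253]]]
for z in(.132,.134,.136):print('rim',z,circ(cast('wrist',l,z,T)))
p=cast('wrist',[(419,100),(535,87),(538,268),(448,302)],.026,T)
print('box',p,p.mean(0),np.linalg.norm(p-np.roll(p,-1,0),axis=1),[np.degrees(np.arctan2(*(p[i-1]-p[i])[::-1])) for i in range(4)])
E
```

```text
saucer (array([0.4383, 0.3058]), np.float64(0.05361945763748328))
rim 0.132 (array([0.4403, 0.3056]), np.float64(0.028534575407920208))
rim 0.134 (array([0.4405, 0.307 ]), np.float64(0.02801216249022941))
rim 0.136 (array([0.4407, 0.3085]), np.float64(0.027489749572528165))
box [[0.5457 0.3828]
 [0.6592 0.3942]
 [0.6816 0.2262]
 [0.5757 0.214 ]] [0.6155 0.3043] [0.1141 0.1694 0.1066 0.1715] [np.float64(-79.89435799125475), np.float64(-174.28770048120614), np.float64(97.59979213133563), np.float64(6.596001150269332)]
```

jog_arm:
  deltas:
    - {"offset": [-0.1, 0, 2.5], "twist": [0, 0, 0]}
    - {"offset": [0, 0, 3], "twist": [0, 0, 0]}
    - {"offset": [0, 0, 1.2], "twist": [0, 0, 0]}
    - {"offset": [0, 0, 0.6], "twist": [0, 0, 0]}
    - {"offset": [0, 0, 0.2], "twist": [0, 0, 0]}
    - {"offset": [0, 0, 0], "twist": [0, 0, 0]}
    - {"offset": [0, 0, 0], "twist": [0, 0, 0]}

```text
clock: 5.52
tool_pos: [0.4409, 0.3051, 0.023]
tcp_rot: [0.0, 0.749, 0.663, 0.001]
force: [1.2, 0.4, -1.7]
width: 0.0562
gripper_force: 32.3
```

jog_arm:
  deltas:
    - {"offset": [0, 0, 0.1], "twist": [0, 0, 0]}
    - {"offset": [0, 0, 0], "twist": [0, 0, 0]}
    - {"offset": [0, 0, 0], "twist": [0, 0, 0]}

```text
clock: 5.9
tool_pos: [0.4409, 0.3052, 0.0225]
tcp_rot: [-0.0, 0.749, 0.663, 0.001]
force: [-1.6, -0.4, 5.2]
width: 0.0561
gripper_force: 32.7
```

jog_arm:
  deltas:
    - {"offset": [0, 0, 0], "twist": [0, 0, 0]}
    - {"offset": [0, 0, 0], "twist": [0, 0, 0]}
    - {"offset": [0, 0, 0], "twist": [0, 0, 0]}
    - {"offset": [0, 0, 0], "twist": [0, 0, 0]}
    - {"offset": [0, 0, 0], "twist": [0, 0, 0]}
    - {"offset": [0, 0, 0], "twist": [0, 0, 0]}
    - {"offset": [0, 0, 0], "twist": [0, 0, 0]}
  grip: 95

```text
clock: 6.78
tool_pos: [0.4404, 0.3047, 0.0213]
tcp_rot: [0.0, 0.749, 0.663, -0.0]
force: [-0.1, 0.1, 0.6]
width: 0.081
gripper_force: 0.0
```

jog_arm:
  deltas:
    - {"offset": [0, 0, -1.5], "twist": [0, 0, 0]}
    - {"offset": [0, 0, -4], "twist": [0, 0, 0]}
    - {"offset": [0, 0, -5], "twist": [0, 0, 0]}
    - {"offset": [0, 0, -5], "twist": [0, 0, 0]}
    - {"offset": [0, 0, -3], "twist": [0, 0, 0]}
    - {"offset": [-2.5, 0.9, 0], "twist": [0, 0, 0]}
    - {"offset": [-5, 1.9, 0], "twist": [0, 0, 0]}
    - {"offset": [-5, 1.9, 0], "twist": [0, 0, 0]}
    - {"offset": [-5, 1.9, 0], "twist": [0, 0, 0]}
    - {"offset": [-4, 1.6, 0], "twist": [0, 0, 0]}
    - {"offset": [-1.7, 0.7, 0], "twist": [0, 0, 0]}
    - {"offset": [0, 0, 0], "twist": [0, 0, 0]}
    - {"offset": [0, 0, 0], "twist": [0, 0, 0]}

```text
clock: 8.4
tool_pos: [0.5002, 0.0647, 0.2066]
tcp_rot: [-0.0, 0.749, 0.663, 0.0]
force: [0.1, 0.2, -0.5]
width: 0.0812
gripper_force: 0.0
```

```bash
python3 - <<'E'
from h import *
im,T=shot('wrist','w4.png');print(T)
for c in 'to':
  for b in blobs(im,c,130,1000):print(c,b.mean(0),len(b),circ(cv2.convexHull(cast('wrist',b,.174,T).astype(np.float32))[:,0]))
a=cv2.resize(shot('scene','scene4.png')[0][270:370,370:490],None,fx=3.3,fy=3.3)
b=cv2.resize(shot('side','side4.png')[0][130:230,160:280],None,fx=3.3,fy=3.3)
c=np.zeros((600,800,3),np.uint8);c[:330,:396]=a;c[:330,400:796]=b
d=cv2.resize(im[40:300,160:420],(265,265));c[332:597,:265]=d
cv2.imwrite('pics/c4.png',c)
E
```

```text
[[ 0.1206  0.9927  0.0001  0.5002]
 [ 0.9927 -0.1206  0.0006  0.0647]
 [ 0.0006  0.     -1.      0.2066]
 [ 0.      0.      0.      1.    ]]
t [196.4415   7.0585] 188 (array([0.4719, 0.2268]), np.float64(0.027964353686619474))
o [285.7361 237.9097] 288 (array([0.5018, 0.0677]), np.float64(0.03019415155737807))
```

View pics/c4.png

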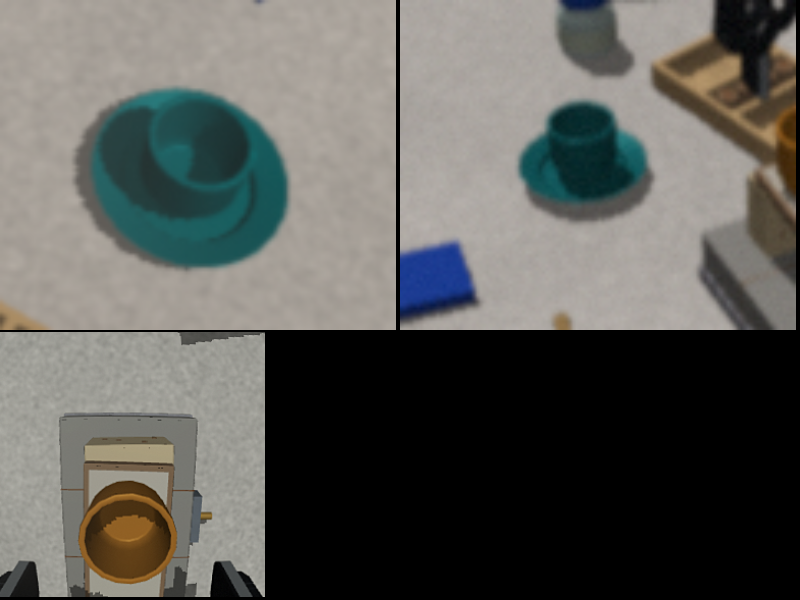

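The turquoise cup stands upright near the saucer's middle. The ochre cup is under the gripper, so I'll grasp it.

jog_arm:
  deltas:
    - {"offset": [0, 0.15, 1], "twist": [0, 0, 0]}
    - {"offset": [0, 0, 3], "twist": [0, 0, 0]}
    - {"offset": [0, 0, 2.2], "twist": [0, 0, 0]}
    - {"offset": [0, 0, 0.6], "twist": [0, 0, 0]}
    - {"offset": [0, 0, 0], "twist": [0, 0, 0]}
    - {"offset": [0, 0, 0], "twist": [0, 0, 0]}
  grip: 100

```text
clock: 9.3
tool_pos: [0.5027, 0.0636, 0.1392]
tcp_rot: [0.001, 0.749, 0.663, 0.001]
force: [0.6, 0.5, -0.2]
width: 0.0852
gripper_force: 0.0
```

jog_arm:
  deltas:
    - {"offset": [0, 0, 0], "twist": [0, 0, 0]}
    - {"offset": [0, 0, 0], "twist": [0, 0, 0]}
    - {"offset": [0, 0, 0], "twist": [0, 0, 0]}
    - {"offset": [0, 0, 0], "twist": [0, 0, 0]}
    - {"offset": [0, 0, 0], "twist": [0, 0, 0]}
    - {"offset": [0, 0, 0], "twist": [0, 0, 0]}
    - {"offset": [0, 0, 0], "twist": [0, 0, 0]}
    - {"offset": [0, 0, 0], "twist": [0, 0, 0]}
  grip: 50
  force: 30

```text
clock: 10.3
tool_pos: [0.5024, 0.0635, 0.1393]
tcp_rot: [0.0, 0.749, 0.663, 0.001]
force: [-1.2, -0.3, 5.5]
width: 0.057
gripper_force: 31.7
```

jog_arm:
  deltas:
    - {"offset": [0, 0, -1], "twist": [0, 0, 0]}
    - {"offset": [0, 0, -3], "twist": [0, 0, 0]}
    - {"offset": [0, 0, -4], "twist": [0, 0, 0]}
    - {"offset": [0, 0, -3], "twist": [0, 0, 0]}
    - {"offset": [-2.5, 1.2, -1], "twist": [0, 0, 0]}
    - {"offset": [-5, 2.5, 0], "twist": [0, 0, 0]}
    - {"offset": [-5, 2.5, 0], "twist": [0, 0, 0]}
    - {"offset": [-5, 2.5, 0], "twist": [0, 0, 0]}
    - {"offset": [-5, 2.5, 0], "twist": [0, 0, 0]}
    - {"offset": [-5, 2.5, 0], "twist": [0, 0, 0]}
    - {"offset": [-3.4, 1.7, 2], "twist": [0, 0, 0]}
    - {"offset": [0, 0, 4], "twist": [0, 0, 0]}
    - {"offset": [0, 0, 4], "twist": [0, 0, 0]}
    - {"offset": [0, 0, 4], "twist": [0, 0, 0]}
    - {"offset": [0, 0, 2], "twist": [0, 0, 0]}
    - {"offset": [0, 0, 0], "twist": [0, 0, 0]}
    - {"offset": [0, 0, 0], "twist": [0, 0, 0]}

```text
clock: 12.42
tool_pos: [0.6179, -0.2624, 0.0995]
tcp_rot: [0.001, 0.749, 0.663, 0.0]
force: [0.3, -0.2, -0.7]
width: 0.0568
gripper_force: 32.4
```

```bash
python3 - <<'E'
from h import *
im,T=shot('wrist','w5.png');print(T)
b=max(blobs(im,'o',130,1000),key=len);print(b.min(0),b.max(0))
u=b[b[:,1]<225];print('saucer',circ(cast('wrist',u,.015,T)))
l=b[(b[:,1]>290)&(b[:,0]>225)&(b[:,0]<345)]; l=np.r_[l,[[283,248],[250,253],[318,253]]]
print('rim',circ(cast('wrist',l,T[2,3]+.035,T)))
cv2.imwrite('pics/w5.png',im)
E
```

```text
[[ 0.1219  0.9925  0.0015  0.6179]
 [ 0.9925 -0.1219 -0.0007 -0.2624]
 [-0.0005  0.0016 -1.      0.0995]
 [ 0.      0.      0.      1.    ]]
[390  90] [559 318]
saucer (array([ 0.7971, -0.2513]), np.float64(0.06294002415985382))
rim (array([ 0.6163, -0.2719]), np.float64(0.03826506243776456))
```

View pics/w5.png

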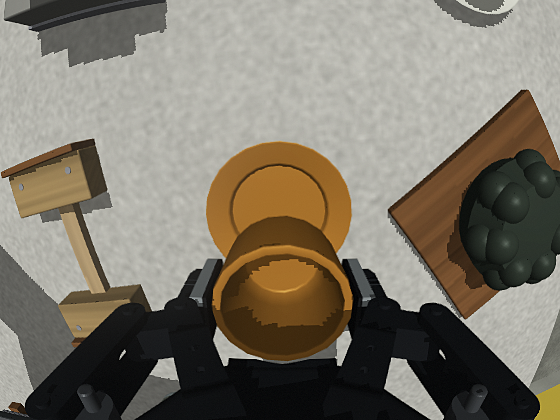

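The held ochre cup (rim about (284,304)) is over its saucer (upper arc from y=142). The rack is at left: far bearer around (55,180), near bearer around (105,312).

```bash
python3 - <<'E'
from h import *
T=pose();im=cv2.imread('pics/w5.png')
b=[x for x in blobs(im,'o',130,1000) if abs(x[:,0].mean()-283)<30][0];print(b.min(0),b.max(0))
u=b[b[:,1]<225];print('saucer',circ(cast('wrist',u,.015,T)))
l=b[(b[:,1]>290)&(b[:,0]>225)&(b[:,0]<345)]; l=np.r_[l,[[283,245],[250,250],[318,250]]]
print('rim',circ(cast('wrist',l,T[2,3]+.035,T)))
p=cast('wrist',[(63,206),(88,203),(92,293),(107,290)],.01,T);print('strip px',p)
E
```

```text
[206 141] [352 360]
saucer (array([ 0.6151, -0.2608]), np.float64(0.05381439921189623))
rim (array([ 0.6174, -0.2604]), np.float64(0.028095736847958127))
strip px [[ 0.4274 -0.2313]
 [ 0.4565 -0.2325]
 [ 0.4276 -0.319 ]
 [ 0.4471 -0.3161]]
```

jog_arm:
  deltas:
    - {"offset": [-0.05, -0.1, 2.5], "twist": [0, 0, 0]}
    - {"offset": [0, 0, 3], "twist": [0, 0, 0]}
    - {"offset": [0, 0, 1.2], "twist": [0, 0, 0]}
    - {"offset": [0, 0, 0.6], "twist": [0, 0, 0]}
    - {"offset": [0, 0, 0.2], "twist": [0, 0, 0]}
    - {"offset": [0, 0, 0.1], "twist": [0, 0, 0]}
    - {"offset": [0, 0, 0], "twist": [0, 0, 0]}
    - {"offset": [0, 0, 0], "twist": [0, 0, 0]}

```text
clock: 13.48
tool_pos: [0.6169, -0.2627, 0.0234]
tcp_rot: [0.001, 0.749, 0.663, 0.0]
force: [-0.5, 0.3, 2.3]
width: 0.057
gripper_force: 32.6
```

jog_arm:
  deltas:
    - {"offset": [0, 0, 0], "twist": [0, 0, 0]}
    - {"offset": [0, 0, 0], "twist": [0, 0, 0]}
    - {"offset": [0, 0, 0], "twist": [0, 0, 0]}
    - {"offset": [0, 0, 0], "twist": [0, 0, 0]}
    - {"offset": [0, 0, 0], "twist": [0, 0, 0]}
    - {"offset": [0, 0, 0], "twist": [0, 0, 0]}
    - {"offset": [0, 0, 0], "twist": [0, 0, 0]}
  grip: 95

```text
clock: 14.35
tool_pos: [0.6161, -0.2624, 0.0223]
tcp_rot: [-0.0, 0.749, 0.663, -0.0]
force: [-0.4, 0.2, -0.5]
width: 0.0812
gripper_force: 0.0
```

jog_arm:
  deltas:
    - {"offset": [0, 0, -1.5], "twist": [0, 0, 0]}
    - {"offset": [0, 0, -4], "twist": [0, 0, 0]}
    - {"offset": [0, 0, -5], "twist": [0, 0, 0]}
    - {"offset": [0, 0, -5], "twist": [0, 0, 0]}
    - {"offset": [-0.5, -2, -4], "twist": [0, 0, 0]}
    - {"offset": [-1.7, -5, -2], "twist": [0, 0, 0]}
    - {"offset": [-1.8, -5, 0], "twist": [0, 0, 0]}
    - {"offset": [-1.7, -4, 0], "twist": [0, 0, 0]}
    - {"offset": [0, 0, 0], "twist": [0, 0, 0]}
    - {"offset": [0, 0, 0], "twist": [0, 0, 0]}

```text
clock: 15.6
tool_pos: [0.451, -0.2998, 0.2385]
tcp_rot: [0.001, 0.749, 0.662, 0.0]
force: [-0.2, -0.1, 0.3]
width: 0.0809
gripper_force: 0.0
```

```bash
python3 - <<'E'
from h import *
im,T=shot('wrist','w6.png');print(T)
for n in('scene','side'):
  im,_=shot(n,n+'6.png')
  for c in 'to':
    for b in blobs(im,c,130,150):
        print(n,c,b.mean(0),b.min(0),b.max(0),len(b))
E
```

```text
[[ 0.1222  0.9925  0.0023  0.451 ]
 [ 0.9925 -0.1222 -0.0011 -0.2998]
 [-0.0008  0.0024 -1.      0.2385]
 [ 0.      0.      0.      1.    ]]
scene t [423.8622 323.56  ] [398 298] [456 349] 225
scene o [216.    407.807] [204 394] [225 419] 114
scene o [ 65.8143 288.3952] [ 12 250] [113 330] 420
scene o [147.5373 227.4552] [123 205] [174 249] 134
scene o [357.9799   8.698 ] [325   0] [383  27] 149
scene o [42.3248 39.6752] [0 0] [100  97] 351
side t [215.0652 177.1522] [197 162] [233 190] 92
side o [377.5798 349.6639] [357 333] [401 365] 119
side o [322.5258 296.3299] [310 281] [339 311] 97
side o [410.2683 277.5528] [386 257] [433 297] 123
side o [473.4118 255.4007] [439 221] [505 284] 272
side o [306.8261 225.25  ] [292 212] [321 240] 92
side o [ 23.2683 115.1756] [ 0 89] [ 54 141] 205
side o [323.7637  81.8867] [238  34] [383 141] 512
side o [29.5361 22.9277] [0 6] [60 38] 166
```

View pics/w6.png

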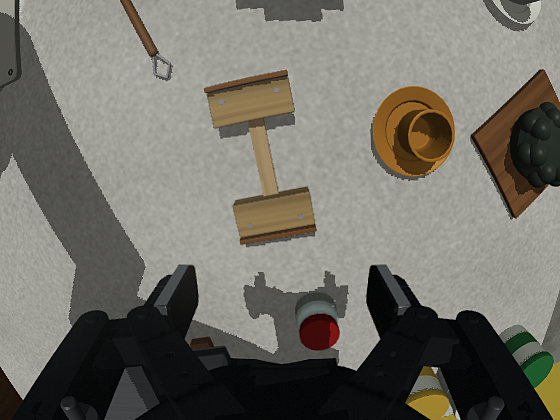

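The rack is clear: its upper lip outer corners are at about (205,89) and (287,71), the lower ones at about (241,245) and (316,234), and the strip runs down the middle. The ochre cup stands in its saucer at (430,134).

```bash
python3 - <<'E'
from h import *
T=pose();im=cv2.imread('pics/w6.png')
p=cast('wrist',[(205,89),(287,71),(316,234),(241,245)],.036,T)
print('rack',p,p.mean(0),np.linalg.norm(p-np.roll(p,-1,0),axis=1),[np.degrees(np.arctan2(*(np.roll(p,-1,0)[i]-p[i])[::-1])) for i in range(4)])
print('strip z.01',cast('wrist',[(250,122),(266,118),(262,195),(278,191)],.01,T))
print('bearer z.028',cast('wrist',[(233,205),(309,188)],.028,T))
# cup offsets: saucer hull minus cup region
b=[x for x in blobs(im,'o',130,500) if abs(x[:,0].mean()-412)<30][0]
print('sau',circ(cast('wrist',cv2.convexHull(b)[:,0],.015,T)),'rim',cast('wrist',(430,135),.058,T))
# side & scene: rim of each cup from enlarged crops
a=np.hstack([cv2.resize(cv2.imread(f'pics/{n}6.png')[y-32:y+33,x-35:x+35],(400,371),interpolation=cv2.INTER_CUBIC) for n,x,y in(('scene',427,322),('side',215,178))])
a2=np.hstack([cv2.resize(cv2.imread(f'pics/{n}6.png')[y-32:y+33,x-35:x+35],(400,371),interpolation=cv2.INTER_CUBIC) for n,x,y in(('scene',148,228),('side',410,277))])
cv2.imwrite('pics/c6.png',cv2.resize(np.vstack([a,a2]),(640,594)))
E
```

```text
rack [[ 0.3829 -0.1879]
 [ 0.4705 -0.1817]
 [ 0.4822 -0.3636]
 [ 0.3949 -0.3668]] [ 0.4326 -0.275 ] [0.0879 0.1823 0.0873 0.1792] [np.float64(4.078886751641404), np.float64(-86.33803253329407), np.float64(-177.93275746849477), np.float64(93.84886610436365)]
strip z.01 [[ 0.4231 -0.231 ]
 [ 0.4415 -0.2289]
 [ 0.4251 -0.3173]
 [ 0.4444 -0.3148]]
bearer z.028 [[ 0.3923 -0.3202]
 [ 0.4799 -0.3111]]
sau (array([ 0.6657, -0.7685]), np.float64(0.059415724429051194)) rim [[ 0.6129 -0.2602]]
```

View pics/c6.png

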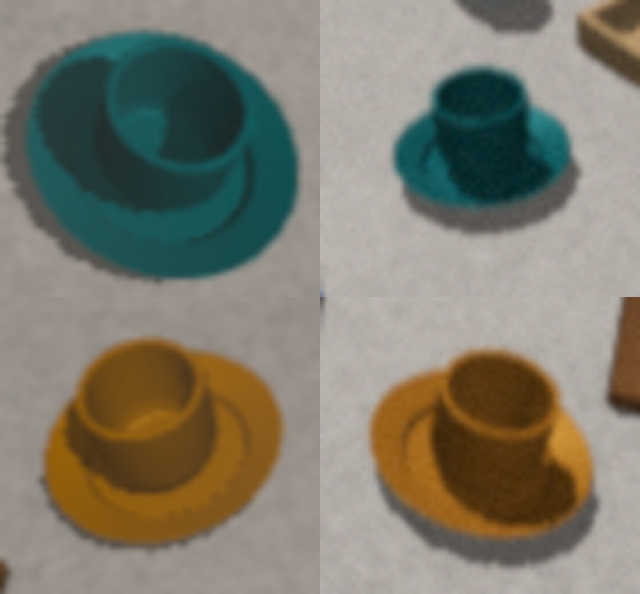

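Both cups stand upright inside the wells of their own saucers. I'll check the centring numerically.

```bash
python3 - <<'E'
from h import *
for k,n,p,c in(('t','scene',(430.7,313.4),'t'),('t','side',(215,167),'t'),('o','scene',(144.1,216.4),'o'),('o','side',(414.4,266),'o')):
    r=cast(n,p,.058)[0]
    bs=[b for b in blobs(cv2.imread(f'pics/{n}6.png'),c,130,150) if np.hypot(*(b.mean(0)-p))<25]
    b0=[b for b in blobs(cv2.imread(f'pics/{n}0.png'),c,130,150) if np.hypot(*(b.mean(0)-p))<25]
    print(k,n,'cup',r,'saucer before',circ(cv2.convexHull(cast(n,b0[0],.015).astype(np.float32))[:,0]))
    # lower part of the saucer now
    b=bs[0];b=b[b[:,1]>p[1]+12];print('   now',circ(cast(n,b,.015)))
E
```

```text
t scene cup [0.4438 0.3053] saucer before (array([0.4408, 0.3046]), np.float64(0.05230807449115427))
   now (array([0.4527, 0.3156]), np.float64(0.03706386223067663))
t side cup [0.4441 0.3034] saucer before (array([0.4428, 0.3068]), np.float64(0.050808249231897806))
   now (array([0.4438, 0.3086]), np.float64(0.05147490831925996))
o scene cup [ 0.6176 -0.2595] saucer before (array([ 0.6167, -0.2618]), np.float64(0.053419557659002304))
   now (array([ 0.6173, -0.2616]), np.float64(0.05246033986742427))
o side cup [ 0.6193 -0.2628] saucer before (array([ 0.6185, -0.2609]), np.float64(0.053432889328195565))
   now (array([ 0.6183, -0.2606]), np.float64(0.05258971963922061))
```

jog_arm:
  deltas:
    - {"offset": [2.5, 0, 0], "twist": [0, 0, 0]}
    - {"offset": [5, 0.1, 0], "twist": [0, 0, 0]}
    - {"offset": [5, 0.1, 0], "twist": [0, 0, 0]}
    - {"offset": [6, 0.1, 0], "twist": [0, 0, 0]}
    - {"offset": [6, 0.1, 0], "twist": [0, 0, 0]}
    - {"offset": [5, 0.1, 1], "twist": [0, 0, 0]}
    - {"offset": [3.7, 0, 2], "twist": [0, 0, 0]}
    - {"offset": [0, 0, 1], "twist": [0, 0, 0]}
    - {"offset": [0, 0, 0], "twist": [0, 0, 0]}
    - {"offset": [0, 0, 0], "twist": [0, 0, 0]}
  grip: 100

```text
clock: 17.0
tool_pos: [0.4962, 0.0287, 0.1978]
tcp_rot: [0.0, 0.749, 0.662, 0.0]
force: [0.4, -1.1, -0.1]
width: 0.0856
gripper_force: 0.0
```

```bash
python3 - <<'E'
from h import *
im,T=shot('wrist','w7.png');print(T)
E
```

```text
[[ 0.1231  0.9924  0.0006  0.4962]
 [ 0.9924 -0.1231 -0.0002  0.0287]
 [-0.0001  0.0006 -1.      0.1978]
 [ 0.      0.      0.      1.    ]]
```

View pics/w7.png

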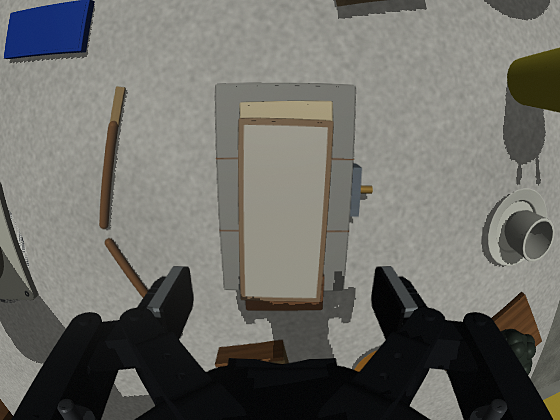

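The shelf is bare. Its wash rectangle runs from about (244,125) to (319,299), the pale brick shows at the top (y about 102–118) and the brown one at the bottom (y about 303).

```bash
python3 - <<'E'
from h import *
T=pose();im=cv2.imread('pics/w7.png')
q=[(240,119),(333,121),(323,304),(239,299)]
p=cast('wrist',q,.122,T)
f=lambda p:(p.mean(0),np.linalg.norm(p-np.roll(p,-1,0),axis=1),[round(np.degrees(np.arctan2(*(np.roll(p,-1,0)[i]-p[i])[::-1])),1) for i in range(4)])
print('eye',*f(p))
h=cv2.cvtColor(im,cv2.COLOR_BGR2HSV);print(h[200,280],h[200,230],h[122,280],h[110,280])
m=np.zeros(im.shape[:2],np.uint8);ff=np.zeros((422,562),np.uint8)
cv2.floodFill(im.copy(),ff,(280,200),0,(3,3,3),(3,3,3),cv2.FLOODFILL_MASK_ONLY|(255<<8))
c=max(cv2.findContours(ff[1:-1,1:-1],cv2.RETR_EXTERNAL,cv2.CHAIN_APPROX_NONE)[0],key=cv2.contourArea)[:,0]
print(c.min(0),c.max(0))
r=cv2.minAreaRect((cast('wrist',c,.122,T)*1000).astype(np.float32));print('wash rect mm',r)
# brick tops z=.11: pale (240,101),(332,101)
p=cast('wrist',[(241,102),(331,102)],.11,T);print(p, 'brown',cast('wrist',[(243,306),(322,311)],.11,T))
E
```

```text
eye [0.497  0.0296] [0.0621 0.1415 0.0674 0.1379] [np.float64(-8.2), np.float64(-97.6), np.float64(168.7), np.float64(80.3)]
[ 25  22 150] [ 35  13 116] [ 16  88 113] [ 22  64 164]
[244 125] [326 296]
wash rect mm ((496.37200927734375, 30.240428924560547), (130.2506103515625, 55.447086334228516), 81.26018524169922)
[[0.4776 0.1149]
 [0.5401 0.1073]] brown [[ 0.4527 -0.0478]
 [ 0.519  -0.0616]]
```

jog_arm:
  deltas:
    - {"offset": [0.13, 0.03, 1.5], "twist": [0, 0, 1.6]}
    - {"offset": [0, 0, 3], "twist": [0, 0, 0]}
    - {"offset": [0, 0, 3], "twist": [0, 0, 0]}
    - {"offset": [0, 0, 2.2], "twist": [0, 0, 0]}
    - {"offset": [0, 0, 0.8], "twist": [0, 0, 0]}
    - {"offset": [0, 0, 0], "twist": [0, 0, 0]}
    - {"offset": [0, 0, 0], "twist": [0, 0, 0]}

```text
clock: 17.92
tool_pos: [0.497, 0.0306, 0.0932]
tcp_rot: [0.001, 0.758, 0.652, 0.001]
force: [0.7, 0.2, 0.1]
width: 0.0855
gripper_force: 0.0
```

jog_arm:
  deltas:
    - {"offset": [0, 0, 0], "twist": [0, 0, 0]}
    - {"offset": [0, 0, 0], "twist": [0, 0, 0]}
    - {"offset": [0, 0, 0], "twist": [0, 0, 0]}
    - {"offset": [0, 0, 0], "twist": [0, 0, 0]}
    - {"offset": [0, 0, 0], "twist": [0, 0, 0]}
    - {"offset": [0, 0, 0], "twist": [0, 0, 0]}
    - {"offset": [0, 0, 0], "twist": [0, 0, 0]}
    - {"offset": [0, 0, 0], "twist": [0, 0, 0]}
  grip: 60
  force: 45

```text
clock: 18.92
tool_pos: [0.4971, 0.0307, 0.0935]
tcp_rot: [0.001, 0.758, 0.652, 0.001]
force: [0.7, 0.5, 6.4]
width: 0.0634
gripper_force: 50.5
```

jog_arm:
  deltas:
    - {"offset": [0, 0, -0.5], "twist": [0, 0, 0]}
    - {"offset": [0, 0, -1.5], "twist": [0, 0, 0]}
    - {"offset": [0, 0, -3], "twist": [0, 0, 0]}
    - {"offset": [0, 0, -4], "twist": [0, 0, 0]}
    - {"offset": [0, 0, -2.5], "twist": [0, 0, -4]}
    - {"offset": [0, 0, -0.5], "twist": [0, 0, -5]}
    - {"offset": [0, 0, 0], "twist": [0, 0, -3.4]}
    - {"offset": [-2.5, -0.7, 0], "twist": [0, 0, 0]}
    - {"offset": [-5, -1.4, 0], "twist": [0, 0, 0]}
    - {"offset": [-5, -1.4, 0], "twist": [0, 0, 0]}
    - {"offset": [-5, -1.4, 0], "twist": [0, 0, 0]}
    - {"offset": [-5, -1.4, 0], "twist": [0, 0, 0]}
    - {"offset": [-5, -1.3, 0], "twist": [0, 0, 0]}
    - {"offset": [-2.5, -0.7, 0], "twist": [0, 0, 0]}
    - {"offset": [0, 0, 3], "twist": [0, 0, 0]}
    - {"offset": [0, 0, 4], "twist": [0, 0, 0]}
    - {"offset": [0, 0, 4], "twist": [0, 0, 0]}
    - {"offset": [0, 0, 2], "twist": [0, 0, 0]}
    - {"offset": [0, 0, 0], "twist": [0, 0, 0]}
    - {"offset": [0, 0, 0], "twist": [0, 0, 0]}

```text
clock: 21.42
tool_pos: [0.4341, -0.2746, 0.0835]
tcp_rot: [0.001, 0.683, 0.73, 0.0]
force: [-0.1, 0.5, -2.1]
width: 0.063
gripper_force: 50.3
```

```bash
python3 - <<'E'
from h import *
im,T=shot('wrist','w8.png');print(T)
a=cv2.resize(shot('side','side8.png')[0][250:390,280:440],(400,350),interpolation=cv2.INTER_CUBIC)
b=cv2.resize(shot('scene','scene8.png')[0][110:250,130:290],(400,350),interpolation=cv2.INTER_CUBIC)
c=np.zeros((600,800,3),np.uint8);c[:350,:400]=a;c[:350,400:]=b
c[350:,:400]=cv2.resize(im[0:350],(400,250),interpolation=cv2.INTER_AREA)
cv2.imwrite('pics/c8.png',c)
E
```

```text
[[-0.0664  0.9978  0.0015  0.4341]
 [ 0.9978  0.0664 -0.0009 -0.2746]
 [-0.001   0.0014 -1.      0.0835]
 [ 0.      0.      0.      1.    ]]
```

View pics/c8.png

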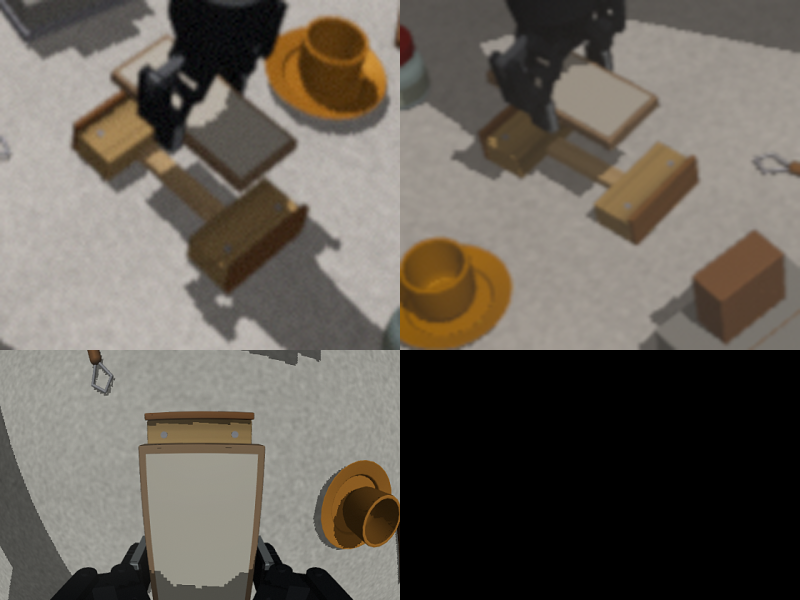

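The shelf hovers over the rack and is parallel to the upper lip: lip corners at about (203,87) and (357,87) in the wrist picture, shelf far edge at y about 133. I'll check numerically.

```bash
python3 - <<'E'
from h import *
T=pose();im=cv2.imread('pics/w8.png')
h=cv2.cvtColor(im,cv2.COLOR_BGR2HSV);g=h[:,:,1].astype(int)
# lip outer edge row per column: first row with high saturation
pts=[]
for x in range(215,350,5):
    col=g[60:130,x];r=np.argmax(col>80);pts.append((x,60+r))
p=cast('wrist',pts,.036,T);k=np.polyfit(p[:,0],p[:,1],1);print('lip yaw',np.degrees(np.arctan(k[0])),'mid',p.mean(0))
# lip ends
for r in(87,88,89,90):
    xs=np.where(g[r]>80)[0];xs=xs[(xs>180)&(xs<380)];print(r,xs.min() if len(xs) else None,xs.max() if len(xs) else None)
pts=[]
for x in range(205,365,5):
    col=g[105:150,x];pts.append((x,np.nan))
e=cast('wrist',[(196,133),(370,136)],T[2,3]+.0285,T);print('shelf far edge',e,np.degrees(np.arctan2(*(e[1]-e[0])[::-1])))
print('rack far lip mid, if corners',cast('wrist',[(203,88),(357,87)],.036,T))
print('tool yaw',np.degrees(np.arctan2(T[1,0],T[0,0]))-90)
E
```

```text
lip yaw 4.099377307220749 mid [ 0.4264 -0.1838]
87 226 347
88 207 355
89 203 355
90 203 355
shelf far edge [[ 0.3982 -0.2071]
 [ 0.46   -0.2041]] 2.7783062191072716
rack far lip mid, if corners [[ 0.3816 -0.1865]
 [ 0.471  -0.1801]]
tool yaw 3.8009707469742153
```

jog_arm:
  deltas:
    - {"offset": [0, -0.1, 2], "twist": [0, 0, 0]}
    - {"offset": [0, 0, 2.5], "twist": [0, 0, 0]}
    - {"offset": [0, 0, 1.5], "twist": [0, 0, 0]}
    - {"offset": [0, 0, 0.7], "twist": [0, 0, 0]}
    - {"offset": [0, 0, 0.3], "twist": [0, 0, 0]}
    - {"offset": [0, 0, 0.1], "twist": [0, 0, 0]}
    - {"offset": [0, 0, 0], "twist": [0, 0, 0]}
    - {"offset": [0, 0, 0], "twist": [0, 0, 0]}

```text
clock: 22.58
tool_pos: [0.4326, -0.2744, 0.0117]
tcp_rot: [0.0, 0.683, 0.73, 0.0]
force: [0.1, -0.8, -2.0]
width: 0.0629
gripper_force: 50.3
```

jog_arm:
  deltas:
    - {"offset": [0, 0, 0.1], "twist": [0, 0, 0]}
    - {"offset": [0, 0, 0], "twist": [0, 0, 0]}
    - {"offset": [0, 0, 0], "twist": [0, 0, 0]}

```text
clock: 22.95
tool_pos: [0.4326, -0.2745, 0.0115]
tcp_rot: [0.001, 0.683, 0.73, 0.0]
force: [-1.3, 0.7, 5.1]
width: 0.0631
gripper_force: 51.2
```

jog_arm:
  deltas:
    - {"offset": [0, 0, 0], "twist": [0, 0, 0]}
    - {"offset": [0, 0, 0], "twist": [0, 0, 0]}
    - {"offset": [0, 0, 0], "twist": [0, 0, 0]}
    - {"offset": [0, 0, 0], "twist": [0, 0, 0]}
    - {"offset": [0, 0, 0], "twist": [0, 0, 0]}
    - {"offset": [0, 0, 0], "twist": [0, 0, 0]}
    - {"offset": [0, 0, 0], "twist": [0, 0, 0]}
  grip: 100

```text
clock: 23.82
tool_pos: [0.4323, -0.2742, 0.0103]
tcp_rot: [-0.0, 0.683, 0.73, -0.0]
force: [0.6, 0.1, 0.2]
width: 0.0851
gripper_force: 0.0
```

jog_arm:
  deltas:
    - {"offset": [0, 0, -1.5], "twist": [0, 0, 0]}
    - {"offset": [0, 0, -4], "twist": [0, 0, 0]}
    - {"offset": [0, 0, -5], "twist": [0, 0, 0]}
    - {"offset": [0, 0, -5], "twist": [0, 0, 4]}
    - {"offset": [0, 0, -3], "twist": [0, 0, 4]}
    - {"offset": [0, 0, 0], "twist": [0, 0, 3.8]}
    - {"offset": [2.5, 0.1, 0], "twist": [0, 0, 0]}
    - {"offset": [5, 0.4, 0], "twist": [0, 0, 0]}
    - {"offset": [5, 0.4, 0], "twist": [0, 0, 0]}
    - {"offset": [5, 0.4, 0], "twist": [0, 0, 0]}
    - {"offset": [5, 0.4, 0], "twist": [0, 0, 0]}
    - {"offset": [5, 0.3, 0], "twist": [0, 0, 0]}
    - {"offset": [3.5, 0.1, 0], "twist": [0, 0, 0]}
    - {"offset": [0, 0, 0], "twist": [0, 0, 0]}
    - {"offset": [0, 0, 0], "twist": [0, 0, 0]}

```text
clock: 25.7
tool_pos: [0.4961, 0.0296, 0.1959]
tcp_rot: [0.0, 0.755, 0.656, 0.0]
force: [0.5, -0.6, -0.9]
width: 0.0855
gripper_force: 0.0
```

```bash
python3 - <<'E'
from h import *
im,T=shot('wrist','w9.png');print(T)
h=cv2.cvtColor(im,cv2.COLOR_BGR2HSV)
m=cv2.inRange(h,(0,50,60),(30,255,255))
m=cv2.morphologyEx(m,cv2.MORPH_OPEN,np.ones((5,5)))
for c in cv2.findContours(m,cv2.RETR_EXTERNAL,cv2.CHAIN_APPROX_NONE)[0]:
    if cv2.contourArea(c)<400: continue
    c=c[:,0];p=cast('wrist',c,.11,T)
    print(c.min(0),c.max(0),cv2.minAreaRect((p*1000).astype(np.float32)),np.median(h[c[:,1],c[:,0]],axis=0))
    print(cv2.approxPolyDP(c,3,True)[:,0].tolist()[:12])
for n in('scene','side'): shot(n,n+'9.png')
E
```

```text
[[ 0.139   0.9903  0.0006  0.4961]
 [ 0.9903 -0.139  -0.0004  0.0296]
 [-0.0004  0.0006 -1.      0.1959]
 [ 0.      0.      0.      1.    ]]
[496 295] [543 340] ((748.5720825195312, -146.40576171875), (48.0980224609375, 104.29380798339844), 35.098995208740234) [ 14. 155.  92.]
[[496, 320], [499, 328], [515, 325], [533, 331], [538, 340], [543, 339], [528, 295]]
[245 261] [325 304] ((490.0609130859375, -31.509218215942383), (34.73229217529297, 67.95610046386719), 66.79424285888672) [ 13. 137.  77.]
[[251, 261], [245, 279], [246, 295], [288, 304], [324, 300], [324, 277], [254, 279], [250, 277], [257, 276], [253, 271], [256, 261]]
[106 243] [145 295] ((354.80047607421875, 0.0045757293701171875), (8.761979103088379, 56.039005279541016), 21.23274040222168) [ 14.  122.   80.5]
[[107, 243], [106, 249], [139, 294], [144, 295], [145, 290], [112, 244]]
[238 101] [331 150] ((506.5482177734375, 95.11573791503906), (33.630496978759766, 65.15966796875), 83.82162475585938) [ 22.  68. 139.]
[[330, 102], [239, 104], [240, 150], [330, 148]]
[100  90] [121 231] ((365.6971435546875, 91.06478881835938), (116.55083465576172, 8.719229698181152), 67.38990020751953) [ 14. 111.  93.]
[[119, 90], [113, 93], [106, 134], [101, 231], [106, 230]]
[511  44] [559  64] ((735.114990234375, 140.50213623046875), (72.39855194091797, 15.20724105834961), 14.953897476196289) [ 27. 188.  67.]
[[559, 44], [517, 55], [511, 64], [547, 62], [550, 58], [556, 61]]
```

jog_arm:
  deltas:
    - {"offset": [3.3, 0.1, 0], "twist": [0, 0, 0]}
    - {"offset": [3.3, 0, 0], "twist": [0, 0, 0]}
    - {"offset": [0, 0, 2], "twist": [0, 0, -1.5]}
    - {"offset": [0, 0, 3], "twist": [0, 0, 0]}
    - {"offset": [0, 0, 3], "twist": [0, 0, 0]}
    - {"offset": [0, 0, 3], "twist": [0, 0, 0]}
    - {"offset": [0, 0, 1], "twist": [0, 0, 0]}
    - {"offset": [0, 0, 0], "twist": [0, 0, 0]}
    - {"offset": [0, 0, 0], "twist": [0, 0, 0]}

```text
clock: 26.98
tool_pos: [0.5075, 0.095, 0.0766]
tcp_rot: [0.001, 0.746, 0.666, 0.001]
force: [0.1, 0.1, 1.2]
width: 0.0853
gripper_force: 0.0
```

jog_arm:
  deltas:
    - {"offset": [0, 0, 0], "twist": [0, 0, 0]}
    - {"offset": [0, 0, 0], "twist": [0, 0, 0]}
    - {"offset": [0, 0, 0], "twist": [0, 0, 0]}
    - {"offset": [0, 0, 0], "twist": [0, 0, 0]}
    - {"offset": [0, 0, 0], "twist": [0, 0, 0]}
    - {"offset": [0, 0, 0], "twist": [0, 0, 0]}
    - {"offset": [0, 0, 0], "twist": [0, 0, 0]}
  grip: 60
  force: 35

```text
clock: 27.85
tool_pos: [0.5075, 0.0953, 0.0767]
tcp_rot: [0.001, 0.746, 0.666, 0.001]
force: [0.4, -0.4, 6.2]
width: 0.0652
gripper_force: 40.2
```

jog_arm:
  deltas:
    - {"offset": [0, 0, -0.5], "twist": [0, 0, 0]}
    - {"offset": [0, 0, -2], "twist": [0, 0, 0]}
    - {"offset": [0, 0, -4], "twist": [0, 0, 0]}
    - {"offset": [0, 0, -2.5], "twist": [0, 0, -4.5]}
    - {"offset": [0, 0, 0], "twist": [0, 0, -4.5]}
    - {"offset": [0, 0, 0], "twist": [0, 0, -4.3]}
    - {"offset": [2.3, 1.3, 0], "twist": [0, 0, 0]}
    - {"offset": [4.6, 2.5, 0], "twist": [0, 0, 0]}
    - {"offset": [4.6, 2.5, 0], "twist": [0, 0, 0]}
    - {"offset": [4.6, 2.5, 0], "twist": [0, 0, 0]}
    - {"offset": [4.6, 2.5, 0], "twist": [0, 0, 0]}
    - {"offset": [3.9, 2, 0], "twist": [0, 0, 0]}
    - {"offset": [0, 0, 2], "twist": [0, 0, 0]}
    - {"offset": [0, 0, 2], "twist": [0, 0, 0]}
    - {"offset": [0, 0, 0], "twist": [0, 0, 0]}
    - {"offset": [0, 0, 0], "twist": [0, 0, 0]}

```text
clock: 29.85
tool_pos: [0.6094, 0.3551, 0.1258]
tcp_rot: [-0.0, 0.664, 0.748, 0.0]
force: [-0.5, 0.8, -1.1]
width: 0.0654
gripper_force: 39.6
```

```bash
python3 - <<'E'
from h import *
im,T=shot('wrist','w10.png');print(T, np.degrees(np.arctan2(T[1,0],T[0,0]))-90)
sc,_=shot('scene','scene10.png');si,_=shot('side','side10.png')
# box outline from the wrist view taken over the turquoise saucer
T3=np.array([[0.122,0.9925,0.0024,0.4416],[0.9925,-0.122,0.0016,0.3064],[0.0019,0.0022,-1,0.0989],[0,0,0,1]])
w=cv2.imread('pics/w3.png')
c=np.zeros((600,800,3),np.uint8)
c[:420,:560]=im
c[420:,:240]=cv2.resize(sc[330:420,310:430],(240,180))
c[420:,250:490]=cv2.resize(si[110:200,220:340],(240,180))
c[:280,565:]=cv2.resize(w[70:320,395:560],(235,280))
cv2.imwrite('pics/c10.png',c)
E
```

```text
[[-0.1183  0.993   0.0001  0.6094]
 [ 0.993   0.1183  0.0001  0.3551]
 [ 0.0001  0.0001 -1.      0.1258]
 [ 0.      0.      0.      1.    ]] 6.793855507121421
```

View pics/c10.png

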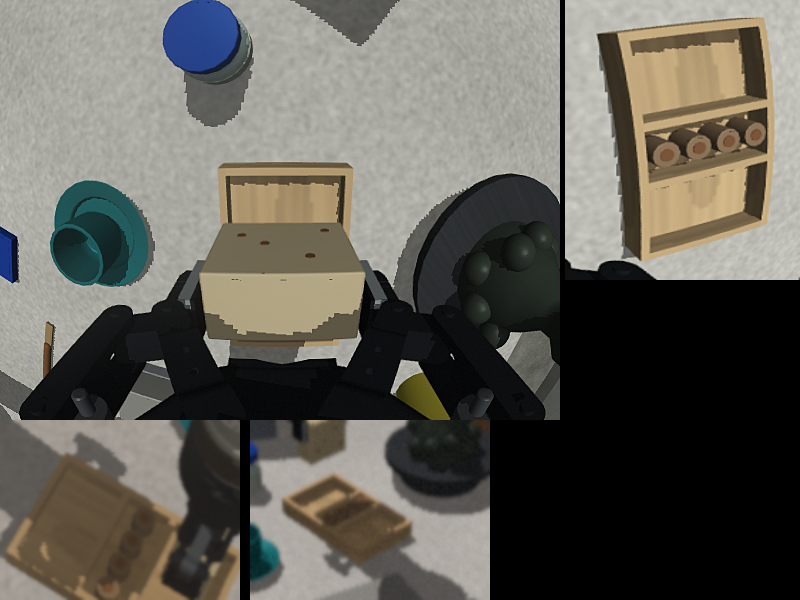

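The brick is held over the box: box far outer rim from about (219,163) to (353,163), brick centred near x=282. A dark pot sits at right, left edge at x about 415, so I'll check clearance.

```bash
python3 - <<'E'
from h import *
T=pose()
p=cast('wrist',[(219,164),(353,164)],.026,T);print('far rim',p,np.linalg.norm(p[1]-p[0]),np.degrees(np.arctan2(*(p[1]-p[0])[::-1])))
y=np.radians(np.degrees(np.arctan2(*(p[1]-p[0])[::-1])));u=np.array([-np.sin(y),np.cos(y)])
for d in(.086,.033,.139):print('centre/farbay/nearbay',d,p.mean(0)-d*u)
Ti=np.linalg.inv(T)
for z in(.02,.05,.08):
    q=cast('wrist',[(415,265),(400,250),(440,200)],z,T);print('pot',z,q,[(Ti@[a,b,z,1])[:2] for a,b in q])
h=cv2.imread('pics/w10.png');g=cv2.cvtColor(h,cv2.COLOR_BGR2HSV)[:,:,1]
for x in(240,285,330):print(x,np.argmax(g[140:180,x]>70)+140)
for r in(170,190,210):
    xs=np.where(g[r,200:370]>70)[0]+200;print(r,xs.min(),xs.max())
E
```

```text
far rim [[0.5572 0.3867]
 [0.6591 0.3988]] 0.10258998725254473 6.783851947751596
centre/farbay/nearbay 0.086 [0.6183 0.3073]
centre/farbay/nearbay 0.033 [0.6121 0.3599]
centre/farbay/nearbay 0.139 [0.6246 0.2547]
pot 0.02 [[0.7364 0.3157]
 [0.7173 0.3292]
 [0.7443 0.3788]] [array([-0.0543,  0.1206]), array([-0.0386,  0.1032]), array([0.0074, 0.136 ])]
pot 0.05 [[0.7199 0.3296]
 [0.7031 0.3415]
 [0.7269 0.3851]] [array([-0.0385,  0.106 ]), array([-0.0247,  0.0907]), array([0.0158, 0.1195])]
pot 0.08 [[0.7034 0.3436]
 [0.6889 0.3538]
 [0.7095 0.3914]] [array([-0.0227,  0.0913]), array([-0.0108,  0.0781]), array([0.0241, 0.103 ])]
240 163
285 162
330 163
170 218 352
190 219 351
210 220 350
```

jog_arm:
  deltas:
    - {"offset": [0.2, 0.3, 2], "twist": [0, 0, 0]}
    - {"offset": [0, 0, 3], "twist": [0, 0, 0]}
    - {"offset": [0, 0, 2.5], "twist": [0, 0, 0]}
    - {"offset": [0, 0, 1.2], "twist": [0, 0, 0]}
    - {"offset": [0, 0, 0.4], "twist": [0, 0, 0]}
    - {"offset": [0, 0, 0.1], "twist": [0, 0, 0]}
    - {"offset": [0, 0, 0], "twist": [0, 0, 0]}
    - {"offset": [0, 0, 0], "twist": [0, 0, 0]}

```text
clock: 31.0
tool_pos: [0.6126, 0.3578, 0.0344]
tcp_rot: [0.0, 0.664, 0.748, 0.001]
force: [0.4, 0.1, -0.6]
width: 0.0651
gripper_force: 39.6
```

jog_arm:
  deltas:
    - {"offset": [0, 0, 0.1], "twist": [0, 0, 0]}
    - {"offset": [0, 0, 0.1], "twist": [0, 0, 0]}
    - {"offset": [0, 0, 0], "twist": [0, 0, 0]}
    - {"offset": [0, 0, 0], "twist": [0, 0, 0]}

```text
clock: 31.5
tool_pos: [0.6124, 0.3576, 0.0327]
tcp_rot: [0.0, 0.664, 0.748, 0.001]
force: [-1.8, -1.0, 5.0]
width: 0.0657
gripper_force: 40.3
```

jog_arm:
  deltas:
    - {"offset": [0, 0, 0], "twist": [0, 0, 0]}
    - {"offset": [0, 0, 0], "twist": [0, 0, 0]}
    - {"offset": [0, 0, 0], "twist": [0, 0, 0]}
    - {"offset": [0, 0, 0], "twist": [0, 0, 0]}
    - {"offset": [0, 0, 0], "twist": [0, 0, 0]}
    - {"offset": [0, 0, 0], "twist": [0, 0, 0]}
    - {"offset": [0, 0, 0], "twist": [0, 0, 0]}
  grip: 97

```text
clock: 32.38
tool_pos: [0.6121, 0.3574, 0.0313]
tcp_rot: [0.0, 0.664, 0.748, 0.0]
force: [0.2, 0.1, -0.6]
width: 0.0826
gripper_force: 0.0
```

jog_arm:
  deltas:
    - {"offset": [0, 0, -1.5], "twist": [0, 0, 0]}
    - {"offset": [0, 0, -4], "twist": [0, 0, 0]}
    - {"offset": [0, 0, -5], "twist": [0, 0, 0]}
    - {"offset": [0, 0, -4], "twist": [0, 0, 4.5]}
    - {"offset": [0, 0, -1.5], "twist": [0, 0, 4.7]}
    - {"offset": [0, 0, 0], "twist": [0, 0, 4.6]}
    - {"offset": [-3, -0.5, 0], "twist": [0, 0, 0]}
    - {"offset": [-5.5, -0.8, 0], "twist": [0, 0, 0]}
    - {"offset": [-5.5, -0.8, 0], "twist": [0, 0, 0]}
    - {"offset": [-5.5, -0.8, 0], "twist": [0, 0, 0]}
    - {"offset": [-5.5, -0.8, 0], "twist": [0, 0, 0]}
    - {"offset": [-5.5, -0.8, 0], "twist": [0, 0, 0]}
    - {"offset": [-5.5, -0.9, 0], "twist": [0, 0, 0]}
    - {"offset": [-5.5, -0.9, 0], "twist": [0, 0, 0]}
    - {"offset": [-3.4, -0.6, 0], "twist": [0, 0, 0]}
    - {"offset": [0, 0, 0], "twist": [0, 0, 0]}
    - {"offset": [0, 0, 0], "twist": [0, 0, 0]}

```text
clock: 34.5
tool_pos: [0.4893, -0.0796, 0.1923]
tcp_rot: [0.001, 0.749, 0.663, 0.001]
force: [0.4, -0.4, 0.5]
width: 0.0829
gripper_force: 0.0
```

```bash
python3 - <<'E'
from h import *
im,T=shot('wrist','w11.png');print(T)
h=cv2.cvtColor(im,cv2.COLOR_BGR2HSV)
m=cv2.morphologyEx(cv2.inRange(h,(0,60,40),(30,255,255)),cv2.MORPH_OPEN,np.ones((5,5)))
for c in cv2.findContours(m,cv2.RETR_EXTERNAL,cv2.CHAIN_APPROX_NONE)[0]:
    if cv2.contourArea(c)<800: continue
    c=c[:,0];p=cast('wrist',c,.11,T)
    print(c.min(0),c.max(0),cv2.minAreaRect((p*1000).astype(np.float32)),np.median(h[c[:,1],c[:,0]],axis=0),cv2.approxPolyDP(c,3,True)[:,0].tolist()[:8])
E
```

```text
[[ 0.1221  0.9925  0.0018  0.4893]
 [ 0.9925 -0.1221  0.0002 -0.0796]
 [ 0.0004  0.0017 -1.      0.1923]
 [ 0.      0.      0.      1.    ]]
[199 272] [283 324] ((445.179443359375, -146.07583618164062), (68.52699279785156, 43.42505645751953), 3.5904340744018555) [ 15. 123.  61.] [[275, 272], [258, 274], [257, 290], [227, 293], [233, 287], [242, 289], [245, 277], [205, 282]]
[456 230] [557 313] ((706.5118408203125, -184.8421173095703), (119.53865051269531, 80.13240814208984), 32.421905517578125) [ 14.  156.   60.5] [[543, 230], [503, 263], [492, 278], [487, 277], [479, 289], [473, 288], [472, 295], [460, 299]]
[ 85 152] [145 247] ((359.62701416015625, -49.26140213012695), (9.516440391540527, 89.62837219238281), 21.185087203979492) [ 14.  112.5  72. ] [[87, 152], [85, 159], [138, 246], [145, 247], [145, 240], [93, 154]]
[228 135] [321 188] ((488.7242126464844, -37.87472152709961), (37.675880432128906, 65.20733642578125), 82.91023254394531) [ 13.  129.   72.5] [[228, 143], [230, 187], [320, 187], [321, 142], [312, 135], [238, 136]]
[504   0] [559  21] ((730.3294067382812, 79.27616882324219), (78.410400390625, 19.798126220703125), 10.211579322814941) [ 28. 194.  50.] [[504, 0], [509, 12], [521, 21], [559, 16], [559, 0]]
[81  0] [117 139] ((363.5027770996094, 54.632293701171875), (111.12063598632812, 9.474634170532227), 67.79913330078125) [ 14.  113.   89.5] [[117, 0], [109, 1], [99, 33], [82, 139], [88, 137], [99, 66]]
```

```bash
python3 - <<'E'
from h import *
T=pose();p=cast('wrist',[(228,143),(321,142),(320.5,187.5),(229.5,187.5)],.11,T)
c=p.mean(0);print(c,np.linalg.norm(p-np.roll(p,-1,0),axis=1),[np.degrees(np.arctan2(*(np.roll(p,-1,0)[i]-p[i])[::-1])) for i in range(4)],'tool delta',(np.linalg.inv(T)@[*c,.11,1])[:2])
E
```

```text
[ 0.4884 -0.0397] [0.0644 0.0325 0.0649 0.0319] [np.float64(-6.568799679302724), np.float64(-96.17551523776588), np.float64(172.91203426019456), np.float64(82.94442119683904)] tool delta [ 0.0391 -0.0059]
```

jog_arm:
  deltas:
    - {"offset": [2, -0.3, 0], "twist": [0, 0, 0]}
    - {"offset": [1.9, -0.3, 0], "twist": [0, 0, 0]}
    - {"offset": [0, 0, 2], "twist": [0, 0, 0]}
    - {"offset": [0, 0, 3], "twist": [0, 0, 0]}
    - {"offset": [0, 0, 3], "twist": [0, 0, 0]}
    - {"offset": [0, 0, 2.6], "twist": [0, 0, 0]}
    - {"offset": [0, 0, 1], "twist": [0, 0, 0]}
    - {"offset": [0, 0, 0], "twist": [0, 0, 0]}
    - {"offset": [0, 0, 0], "twist": [0, 0, 0]}
  grip: 100

```text
clock: 35.67
tool_pos: [0.4887, -0.0401, 0.0764]
tcp_rot: [0.001, 0.749, 0.663, 0.001]
force: [0.2, 0.2, 0.1]
width: 0.0852
gripper_force: 0.0
```

jog_arm:
  deltas:
    - {"offset": [0, 0, 0], "twist": [0, 0, 0]}
    - {"offset": [0, 0, 0], "twist": [0, 0, 0]}
    - {"offset": [0, 0, 0], "twist": [0, 0, 0]}
    - {"offset": [0, 0, 0], "twist": [0, 0, 0]}
    - {"offset": [0, 0, 0], "twist": [0, 0, 0]}
    - {"offset": [0, 0, 0], "twist": [0, 0, 0]}
    - {"offset": [0, 0, 0], "twist": [0, 0, 0]}
  grip: 60
  force: 35

```text
clock: 36.55
tool_pos: [0.4886, -0.0405, 0.0765]
tcp_rot: [0.001, 0.749, 0.663, 0.001]
force: [-0.7, -0.1, 6.3]
width: 0.0653
gripper_force: 39.9
```

jog_arm:
  deltas:
    - {"offset": [0, 0, -0.5], "twist": [0, 0, 0]}
    - {"offset": [0, 0, -2], "twist": [0, 0, 0]}
    - {"offset": [0, 0, -4], "twist": [0, 0, 0]}
    - {"offset": [0, 0, -2.5], "twist": [0, 0, -4.6]}
    - {"offset": [0, 0, 0], "twist": [0, 0, -4.6]}
    - {"offset": [0, 0, 0], "twist": [0, 0, -4.6]}
    - {"offset": [2.5, 1.5, 0], "twist": [0, 0, 0]}
    - {"offset": [4.5, 2.8, 0], "twist": [0, 0, 0]}
    - {"offset": [4.5, 2.8, 0], "twist": [0, 0, 0]}
    - {"offset": [4.5, 2.8, 0], "twist": [0, 0, 0]}
    - {"offset": [4.5, 2.8, 0], "twist": [0, 0, 0]}
    - {"offset": [4.5, 2.8, 0], "twist": [0, 0, 0]}
    - {"offset": [2.5, 1.4, 0], "twist": [0, 0, 0]}
    - {"offset": [0, 0, 2], "twist": [0, 0, 0]}
    - {"offset": [0, 0, 2], "twist": [0, 0, 0]}
    - {"offset": [0, 0, 0], "twist": [0, 0, 0]}
    - {"offset": [0, 0, 0], "twist": [0, 0, 0]}

```text
clock: 38.67
tool_pos: [0.6232, 0.2526, 0.1259]
tcp_rot: [0.0, 0.664, 0.748, 0.0]
force: [1.1, 0.0, -1.1]
width: 0.0654
gripper_force: 39.4
```

```bash
python3 - <<'E'
from h import *
im,T=shot('wrist','w12.png');print(T,np.degrees(np.arctan2(T[1,0],T[0,0]))-90)
g=cv2.cvtColor(im,cv2.COLOR_BGR2HSV);w=cv2.inRange(g,(8,60,30),(32,255,255))
for x in(225,240,255,270,285,300,315,330,345):
    r=np.where(w[:,x]>0)[0];print(x,r[:1],end=' ')
for r in range(60,220,20):
    xs=np.where(w[r,150:420]>0)[0]+150;print(r,xs[:1],xs[-1:],end=' ')
E
```

```text
[[-0.1181  0.993   0.0004  0.6232]
 [ 0.993   0.1181  0.0001  0.2526]
 [ 0.0001  0.0004 -1.      0.1259]
 [ 0.      0.      0.      1.    ]] 6.783905849265949
225 [33] 240 [32] 255 [32] 270 [32] 285 [31] 300 [32] 315 [32] 330 [33] 345 [33] 60 [214] [353] 80 [214] [353] 100 [214] [353] 120 [214] [352] 140 [215] [352] 160 [216] [351] 180 [217] [350] 200 [218] [349]
```

```bash
python3 - <<'E'
from h import *
T=pose();p=cast('wrist',[(284,32),(214,90),(353,90)],.026,T)
u=np.array([-.118,.993]);c=p[0]-.086*u;print('far',p[0],'centre',c,'side mid',(p[1]+p[2])/2)
Ti=np.linalg.inv(T)
for q in(c-.053*u,(p[1]+p[2])/2):print(q,(Ti@[*q,.026,1])[:2])
E
```

```text
far [0.6082 0.3888] centre [0.6184 0.3034] side mid [0.613 0.346]
[0.6246 0.2508] [-0.0021  0.0008]
[0.613 0.346] [0.0938 0.0005]
```

jog_arm:
  deltas:
    - {"offset": [-0.1, 0.05, 2], "twist": [0, 0, 0]}
    - {"offset": [0, 0, 3], "twist": [0, 0, 0]}
    - {"offset": [0, 0, 2.5], "twist": [0, 0, 0]}
    - {"offset": [0, 0, 1.2], "twist": [0, 0, 0]}
    - {"offset": [0, 0, 0.4], "twist": [0, 0, 0]}
    - {"offset": [0, 0, 0.1], "twist": [0, 0, 0]}
    - {"offset": [0, 0, 0.1], "twist": [0, 0, 0]}
    - {"offset": [0, 0, 0], "twist": [0, 0, 0]}
    - {"offset": [0, 0, 0], "twist": [0, 0, 0]}

```text
clock: 39.85
tool_pos: [0.6237, 0.2519, 0.0327]
tcp_rot: [0.0, 0.664, 0.748, 0.0]
force: [0.0, 0.5, -0.9]
width: 0.0652
gripper_force: 39.4
```

jog_arm:
  deltas:
    - {"offset": [0, 0, 0.1], "twist": [0, 0, 0]}
    - {"offset": [0, 0, 0], "twist": [0, 0, 0]}
    - {"offset": [0, 0, 0], "twist": [0, 0, 0]}

```text
clock: 40.22
tool_pos: [0.6237, 0.2519, 0.0326]
tcp_rot: [0.0, 0.664, 0.748, 0.0]
force: [-2.9, -0.5, 5.8]
width: 0.0654
gripper_force: 40.0
```

Contact. Release, lift clear and check.

jog_arm:
  deltas:
    - {"offset": [0, 0, 0], "twist": [0, 0, 0]}
    - {"offset": [0, 0, 0], "twist": [0, 0, 0]}
    - {"offset": [0, 0, 0], "twist": [0, 0, 0]}
    - {"offset": [0, 0, 0], "twist": [0, 0, 0]}
    - {"offset": [0, 0, 0], "twist": [0, 0, 0]}
    - {"offset": [0, 0, 0], "twist": [0, 0, 0]}
    - {"offset": [0, 0, 0], "twist": [0, 0, 0]}
  grip: 97

```text
clock: 41.1
tool_pos: [0.6235, 0.2518, 0.0313]
tcp_rot: [0.0, 0.664, 0.748, 0.0]
force: [0.3, -0.1, 0.6]
width: 0.083
gripper_force: 0.0
```

jog_arm:
  deltas:
    - {"offset": [0, 0, -1.5], "twist": [0, 0, 0]}
    - {"offset": [0, 0, -4], "twist": [0, 0, 0]}
    - {"offset": [0, 0, -5], "twist": [0, 0, 0]}
    - {"offset": [0, 0, -5], "twist": [0, 0, 0]}
    - {"offset": [-2, -1, -3], "twist": [0, 0, 0]}
    - {"offset": [-5, -3, 0], "twist": [0, 0, 0]}
    - {"offset": [-5, -3, 0], "twist": [0, 0, 0]}
    - {"offset": [0, 0, 0], "twist": [0, 0, 0]}
    - {"offset": [0, 0, 0], "twist": [0, 0, 0]}

```text
clock: 42.22
tool_pos: [0.5689, 0.1243, 0.2178]
tcp_rot: [0.001, 0.664, 0.748, 0.001]
force: [0.6, 0.3, -0.2]
width: 0.0827
gripper_force: 0.0
```

```bash
python3 - <<'E'
from h import *
im,T=shot('wrist','w13.png')
def rects(im,n,z,lo,hi,near,T=None,amin=100):
    h=cv2.cvtColor(im,cv2.COLOR_BGR2HSV);m=cv2.morphologyEx(cv2.inRange(h,lo,hi),cv2.MORPH_OPEN,np.ones((3,3)))
    for c in cv2.findContours(m,cv2.RETR_EXTERNAL,cv2.CHAIN_APPROX_NONE)[0]:
        c=c[:,0];p=cast(n,c,z,T)
        if len(c)>25 and np.hypot(*(p.mean(0)-near))<.12: print(n,cv2.minAreaRect((p*1000).astype(np.float32)),len(c))
print('bricks (top z .066; expect near .6115,.3575 and .6235,.252)')
rects(im,'wrist',.066,(0,0,95),(30,255,255),(.618,.304),T)
sc,_=shot('scene','scene13.png');si,_=shot('side','side13.png')
print('shelf wash (z .04), expect .4327,-.274')
for n,i in(('scene',sc),('side',si)):
    rects(i,n,.04,(10,0,120),(40,60,255),(.4327,-.274))
    for c in 'to':
        for b in blobs(i,c,130,150):
            print(n,c,b.min(0),b.max(0))
E
```

```text
bricks (top z .066; expect near .6115,.3575 and .6235,.252)
wrist ((622.6571044921875, 252.62387084960938), (62.849082946777344, 32.42529296875), 6.723161220550537) 203
wrist ((640.117919921875, 295.9440612792969), (15.151640892028809, 13.980457305908203), 13.22706413269043) 43
wrist ((600.93359375, 290.8974304199219), (15.572043418884277, 14.891469955444336), 6.0387349128723145) 48
wrist ((506.5213317871094, 294.2168273925781), (6.353020191192627, 9.597238540649414), 7.659004211425781) 30
wrist ((509.81915283203125, 296.9388122558594), (6.3567938804626465, 8.566869735717773), 7.472680568695068) 35
shelf wash (z .04), expect .4327,-.274
scene ((435.7896728515625, -321.7509460449219), (57.20545196533203, 40.37940979003906), 7.5145697593688965) 54
scene t [398 298] [455 349]
scene o [334 359] [363 392]
scene o [ 12 250] [113 330]
scene o [123 205] [173 249]
scene o [0 0] [100  97]
side ((439.99407958984375, -322.0754699707031), (60.014373779296875, 38.53703308105469), 10.068857192993164) 65
side t [197 162] [233 190]
side o [356 333] [401 365]
side o [310 281] [340 318]
side o [386 257] [433 297]
side o [439 221] [505 284]
side o [268 146] [291 171]
side o [ 0 90] [ 11 142]
side o [101  76] [132 111]
side o [ 0 16] [16 40]
side o [313   0] [386 141]
side o [237   0] [279  75]
```

jog_arm:
  deltas:
    - {"offset": [-5, -2, 0], "twist": [0, 0, 0]}
    - {"offset": [-6, -2, 0], "twist": [0, 0, 0]}
    - {"offset": [-6, -2, 0], "twist": [0, 0, 0]}
    - {"offset": [-6, -2, 0], "twist": [0, 0, 0]}
    - {"offset": [-6, -2, 0], "twist": [0, 0, 0]}
    - {"offset": [-6, -2, 0], "twist": [0, 0, 0]}
    - {"offset": [-5, -1, 0], "twist": [0, 0, 0]}
    - {"offset": [0, 0, 0], "twist": [0, 0, 0]}
    - {"offset": [0, 0, 0], "twist": [0, 0, 0]}

```text
clock: 43.5
tool_pos: [0.4878, -0.284, 0.2159]
tcp_rot: [-0.0, 0.664, 0.748, 0.0]
force: [-0.6, 0.5, 0.1]
width: 0.0826
gripper_force: 0.0
```

```bash
python3 - <<'E'
from h import *
from scipy.optimize import fsolve
def flood(im,seed,z,T,t):
    ff=np.zeros((im.shape[0]+2,im.shape[1]+2),np.uint8)
    cv2.floodFill(im.copy(),ff,seed,0,(t,)*3,(t,)*3,cv2.FLOODFILL_MASK_ONLY|(255<<8))
    m=cv2.morphologyEx(ff[1:-1,1:-1],cv2.MORPH_OPEN,np.ones((3,3)))
    c=max(cv2.findContours(m,cv2.RETR_EXTERNAL,cv2.CHAIN_APPROX_NONE)[0],key=cv2.contourArea)[:,0]
    print(seed,t,c.min(0),c.max(0),cv2.minAreaRect((cast('wrist',c,z,T)*1000).astype(np.float32)))
def px(T,xy,z): return tuple(int(round(v)) for v in fsolve(lambda p:(cast('wrist',p,z,T)[0]-xy)*1000,(280,200)))
im,T=shot('wrist','w14.png');print(T[:3,3])
s=px(T,(.431,-.255),.04)
for t in(2,4):flood(im,s,.04,T,t)
T0=T.copy();T0[:3,3]=(.5689,.1243,.2178);w=cv2.imread('pics/w13.png');s=px(T0,(.612,.357),.066);print(s,w[s[1],s[0]])
for t in(2,3,5):flood(w,(s[0]+8,s[1]+4),.066,T0,t)
E
```

```text
[ 0.4878 -0.284   0.2159]
(229, 154) 2 [202 108] [257 233] ((431.76824951171875, -274.7902526855469), (54.72492599487305, 129.93312072753906), 3.249068260192871)
(229, 154) 4 [202 108] [257 234] ((431.7517395019531, -274.6391296386719), (55.30904006958008, 129.85096740722656), 3.7379324436187744)
(358, -37) [10  8  7]Traceback (most recent call last):
  File "<stdin>", line 14, in <module>
  File "<stdin>", line 5, in flood
cv2.error: OpenCV(4.12.0) /io/opencv/modules/imgproc/src/floodfill.cpp:522: error: (-211:One of the arguments' values is out of range) Seed point is outside of image in function 'floodFill'
```

```bash
python3 - <<'E'
from h import *
T=np.eye(4);T[:3,:3]=[[-.1181,.993,.0004],[.993,.1181,.0001],[.0001,.0004,-1]];T[:3,3]=(.6232,.2526,.1259)
w=cv2.imread('pics/w12.png')
for s in[(300,60),(300,80),(300,100),(300,120),(300,140)]:
    ff=np.zeros((422,562),np.uint8);cv2.floodFill(w.copy(),ff,s,0,(3,)*3,(3,)*3,cv2.FLOODFILL_MASK_ONLY|(255<<8))
    c=max(cv2.findContours(ff[1:-1,1:-1],cv2.RETR_EXTERNAL,cv2.CHAIN_APPROX_NONE)[0],key=len)[:,0]
    print(s,w[s[1],s[0]],c.min(0),c.max(0),cv2.minAreaRect((cast('wrist',c,.066,T)*1000).astype(np.float32)))
E
```

```text
(300, 60) [176 211 223] [233  41] [336  90] ((611.5668334960938, 357.78472900390625), (63.17342758178711, 31.848947525024414), 7.018327236175537)
(300, 80) [168 203 215] [233  41] [336  90] ((611.5668334960938, 357.78472900390625), (63.17342758178711, 31.848947525024414), 7.018327236175537)
(300, 100) [ 67  92 106] [227  97] [339 136] ((614.4312133789062, 325.6130676269531), (69.70802307128906, 24.52178955078125), 6.483329772949219)
(300, 120) [ 66  91 106] [227  97] [339 136] ((614.4312133789062, 325.6130676269531), (69.70802307128906, 24.52178955078125), 6.483329772949219)
(300, 140) [ 64  92 133] [293 140] [304 150] ((625.8683471679688, 309.1154479980469), (6.631573677062988, 6.196384429931641), 52.02638626098633)
```

Both bricks measure upright in their bays, the shelf is square on the rack, and the cups are on their saucers. Handing in.

```bash
python3 -c "
from cell import *
print(job_done())"
```

```text
the job is handed in; nothing more can be done
None
```

The kiln is unpacked and handed in: each cup is upright within about 4 mm of the middle of its own saucer, the shelf lies square on the rack, and one brick stands upright in each large bay of the prop box. It took about 44 s of the 131 s allowed.

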